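# Hold a carriage rail against its fence on a light table

### The arm

A 6-joint arm with a two-finger parallel gripper is mounted at the origin on the work surface. World frame = base frame: x ahead of the robot, y to its left, z up, the work surface at z = 0. Lengths are in m, angles in rad, forces in N, time in s.
With the tool pointing down it reaches from about 0.25 to 0.775 m from the base axis. Payload 4 kg.
Tool frame: the origin (TCP) lies at the very end of the fingers, on their centre line; the grasp point (between the pads) lies 19 mm behind it (arm.grip_depth is the x of the grasp point in the tool frame, in m); x points along the fingers, y is the direction in which the jaws open and shut, and the axes are right-handed (so a half turn about x gives the same grasp; the last joint's range is limited). The gripper opens to 85 mm and grips with 20 to 120 N. Pads are 22 mm wide; open, the fingers measure 114 mm over their backs; the gripper's body (76 mm by 85 mm) begins 54 mm behind the grasp point. The pads swing forward as they close: fully open they stand 13 mm farther back than shut.
Start: joints at [-1.344, 0.087, 1.371, -0, 1.684, -0.103], TCP at [0.178, -0.52, 0.195] pointing down, gripper open.
Joint ranges: [-3.1, 3.1], [-0.76, 2.03], [0.27, 2.55], [-1.08, 4.22], [0.17, 2.65], [-2.57, 2.57]. Speed limits (rad/s): [2.79, 2.79, 3.14, 3.14, 3.14, 3.14].

### API

Orientations are given as a unit quaternion [w, x, y, z].
In Python, from cell import arm gives the robot as it stands.
- The arm moves only by the tool carry_out, never from a script. Its argument "moves" is a list of rows, each a list of 5 numbers: the closure, from -1 (fully open) to 1 (shut), then the shift along the tool's x, y, z as a fraction of full scale, then the turn about the tool's x as a fraction of full scale. A call has 1 to 12 rows; each row is the pose to reach, as a shift and turn from the pose commanded when the call began, along the tool's axes at that moment, turning the shorter way round; what a row does not reach only later rows make up. Full scale, the value 1, is 0.3 m for a shift and 360 degrees for a turn. A row lasts 1/12 s, in which the tool goes at most 41.7 mm and 7.16 degrees, less where a joint would pass 70% of its speed; a pose out of reach is approached as far as the arm can. A call with a number of a shift or a turn outside -1 to 1 is refused whole. A call with a gripper value outside its range is refused whole. The fingers move at their own pace and stop on an object; "grip_force" is the grip in N (left out, the last holds). Time passes only in rows, so rows that repeat a pose let the fingers close. It gives the time, the measured TCP pose, the force and the opening at its end, in the units of the state.
- arm.sense(): the state, without advancing time (a new reading comes with each control period).
- arm.read_camera(name): name is "scene" or "top"; returns a dict with "pixels" (420x560x3 uint8, red, green, blue), "range_z" (420x560 float32, m along the optical axis (not along the pixel's ray), 0 where there is no reading), "fx", "fy", "cx", "cy" (pixels), "R" (3x3) and "t" (3): a world point X has camera coordinates R X + t. Camera axes: x right, y down, z forward; pixel columns grow to the right and rows downward; lengths in m; the calibration is good to about 2 mm. A picture is of the moment at which its call begins.
- arm.sign_off(): hands the job in, once; it reports no verdict.
Trained networks look in the newest picture that a camera, given by its name, has taken for a name from the list of things; names that differ only in an ending like _2 or _b are one class to them, and where a whole thing is asked for, a point or a joint stands for the part that bears it (a point fixed in the world has none). Each returns a list of dicts, best first, with "conf" (0 to 1); they miss things now and then, are a little off and sometimes report something else, mostly with a low value. They report only what shows in the picture. A call takes as long as a camera call.
- arm.boxes_of(query, camera): "at" ([column, row] in pixels, amid what is visible of it).
- arm.pinpoint(query, camera): "at" ([column, row] in pixels: a listed point, or the origin of a listed thing).
The state is a dict: "t": time; "joint_pos": joint angles; "joint_vel": joint speeds; "effort": joint torques, N m; "position": TCP position; "eef_rot": TCP orientation; "contact_force": force on the tool from outside, world axes, zero at the start; "moment": the same for the moment, N m; "opening": finger opening in m.
Only numpy, scipy, OpenCV 4.12 (cv2) and the standard library are available. Lean on these libraries where they do the work, as an engineer would, in place of code of your own. Each camera call takes 0.05 s, during which the arm holds its last target.

### The job

Lift the blue carriage rail off the light table's lit glass without dragging it over the glass, set it down (no dropping) on the light-grey metal strip, and push it gently, no ramming, flush against the dark steel fence with its two slots over the two tapped holes. Then be my third hand while I put the screws in: keep a steady push of about 12 N on it for at least three seconds and finish with the push still on, holding it there. Leave the loupe, film spool, screwdriver and screw dish where they are.

Things in the scene. Friction and masses are not known exactly. Their poses are not given: they have to be found in the camera images.
- light_table: desktop light table, dark steel box 360 (x) x 580 (y) x 60 mm high, fixed. Origin: centre of its underside, at bench height; +x points from the robot's side to the fence, z up. Its whole top (frame, glass, strip) is one plane 60 mm above the bench; along its own x: frame -180 to -165, glass -165 to +75, metal strip +75 to +150, fence +150 to +164 mm
- glass: lit white opal glass, 240 (x) x 530 (y) mm, flush with the top; the rail lies on it at the start. Fixed to the light table, same axes; origin: centre of its underside, 6 mm below the top plane, 45 mm towards the robot's side (-x) from the light table's centre. Once lifted the rail must not touch it again
- strip: light-grey metal mounting strip, smooth and lightly oiled, flush with the glass, 580 (y) mm long; 75 mm of it (x) is free between the glass edge and the fence. Fixed to the light table, same axes; origin 6 mm below the top plane, 22.5 mm from the fence face and 52.5 mm from the glass edge
- fence: fixed dark steel locating straightedge along the far edge of the strip, 14 (x) x 400 (y) x 12 mm high, rigid (no spring); same axes as the light table; origin: centre of its underside, on the top plane, 7 mm beyond its working face
- fence_face (a point): middle of the fence's working face (facing -x of the light table, to the robot's side), at its foot on the top plane; axes as the light table
- hole_left (a point): left (+y) tapped hole in the strip, a black countersunk hole 9 mm across (M5 thread), at the level of the top plane, 12 mm in front of the fence face, 90 mm from the fence's middle
- hole_right (a point): right (-y) tapped hole, same, 90 mm to the other side of the middle; 180 mm between the holes
- guide_rail: loose blue anodised rail for the stereo viewer's carriage, 24 (x) x 220 (y) x 18 mm high, about 0.25 kg, alike either way round. Origin: centre of its underside. Two through slots, 6 mm wide, 16 mm long (along y), 90 mm either side of its middle. It stands only 6 mm above the fence and may tip if pushed high: push its back face below 12 mm. Sliding on the strip takes 1 to 3 N of the push
- loupe: bystander: small magnifier, 42 mm across, 44 mm high, clear foot and black top, on the glass to one side. Origin: centre of underside
- film_spool: bystander: black-flanged amber film spool, 64 mm across, 39 mm high, on the glass to one side (the loupe and spool may swap sides). Origin: centre of underside
- screwdriver: bystander: screwdriver 180 mm long, on the bench to the right of the light table. Origin at its underside
- screw_dish: bystander: small aluminium dish of screws, 72 mm across, 20 mm high, on the bench to the left of the light table. Origin: centre of underside

How it is judged:
By the outcome, as a careful person would: the job done as asked, in the order asked, and still so for the second after the job is handed in, while the arm keeps its last pose, push and grip.
It also fails if it takes over 58 s, if anything falls off the work surface, if the arm or the gripper's body presses on something with over 40 N, if the wrist force passes 120 N, or if a joint passes its speed limit or range.

## Working session

There is one attempt and no reset: what is moved stays moved. The work goes in short steps, Python scripts to look and compute and a tool call to move; the robot and the scene stay as the last step left them, time stands still between calls to the robot, and variables do not carry over. Pictures are saved under pics/ and viewed, and the job is handed in when it is done.

Besides the shell and the picture viewer there is one more tool, called after "Request:" by a JSON object that holds its "api" and its "payload", one argument or row to a line. carry_out: Moves the arm, as the interface text tells. Shift numbers are shares of 0.3 m and turn numbers shares of 360 degrees, none past 1 either way. Its arguments: {"type":"object","properties":{"moves":{"type":"array","items":{"type":"array","items":{"type":"number","minimum":-1,"maximum":1}}},"grip_force":{"type":"number"}},"required":["moves"]}

```bash
ls; mkdir -p pics; cat > h.py <<'E'
import numpy as np,cv2
from cell import arm
def cam(n,save=None):
    c=arm.read_camera(n)
    if save: cv2.imwrite('pics/'+save,cv2.cvtColor(c['pixels'],cv2.COLOR_RGB2BGR))
    return c
def ray(c,uv,z):
    R=np.array(c['R']);t=np.array(c['t']);C=-R.T@t
    d=R.T@np.array([(uv[0]-c['cx'])/c['fx'],(uv[1]-c['cy'])/c['fy'],1.])
    return C+d*(z-C[2])/d[2]
def proj(c,X):
    p=np.array(c['R'])@np.array(X)+np.array(c['t']);return np.array([c['fx']*p[0]/p[2]+c['cx'],c['fy']*p[1]/p[2]+c['cy']])
def rng(c,uv):
    z=float(c['range_z'][int(round(uv[1])),int(round(uv[0]))]);R=np.array(c['R']);t=np.array(c['t'])
    return R.T@(z*np.array([(uv[0]-c['cx'])/c['fx'],(uv[1]-c['cy'])/c['fy'],1.])-t)
E
python3 - <<'E'
from h import *
np.set_printoptions(precision=4,suppress=True)
print(arm.sense(),arm.grip_depth)
for n in('top','scene'):
    c=cam(n,n+'0.png');print(n,c['fx'],c['R'],c['t'])
    for q in 'guide_rail hole_left hole_right fence_face fence strip light_table loupe film_spool screwdriver screw_dish'.split():
        for r in arm.pinpoint(q,n)[:2]: print(q,r,ray(c,r['at'],0.06))
E
```

```text
pics
{'t': 0.0, 'joint_pos': array([-1.3441,  0.0879,  1.3723, -0.    ,  1.6836, -0.1031]), 'joint_vel': array([-0.0006,  0.0001, -0.0014,  0.0003,  0.0004,  0.0005]), 'effort': array([ -0.0008, -35.1872, -31.3271,  -0.0003,   0.0108,  -0.    ]), 'position': array([ 0.178 , -0.5198,  0.1942]), 'eef_rot': array([-0.1153, -0.6975, -0.1168,  0.6976]), 'contact_force': array([-0.4232,  0.5931, -1.1741]), 'moment': array([0.0376, 0.0119, 0.0395]), 'opening': 0.08526221042357207} -0.0187
top 436.768904152787 [[ 0.0295 -0.9995  0.0105]
 [-0.9809 -0.031  -0.1921]
 [ 0.1923 -0.0046 -0.9813]] [0.0158 0.5606 1.039 ]
guide_rail {'at': [277.1, 229.3], 'conf': 0.89} [0.5141 0.0566 0.06  ]
hole_left {'at': [267.4, 155.8], 'conf': 0.77} [0.7029 0.0878 0.06  ]
hole_right {'at': [335.6, 172.1], 'conf': 0.66} [ 0.6654 -0.0868  0.06  ]
fence_face {'at': [300.9, 162.3], 'conf': 0.7} [0.6884 0.0019 0.06  ]
fence {'at': [301.5, 156.2], 'conf': 0.83} [0.7047 0.0008 0.06  ]
strip {'at': [298.0, 168.1], 'conf': 0.68} [0.6728 0.0089 0.06  ]
light_table {'at': [285.6, 218.4], 'conf': 0.81} [0.5421 0.0365 0.06  
[... 1077 characters left out ...]
4, 305.7], 'conf': 0.58} [ 0.4671 -0.3225  0.06  ]
light_table {'at': [265.9, 230.4], 'conf': 0.79} [ 0.5852 -0.0024  0.06  ]
light_table {'at': [336.2, 172.7], 'conf': 0.71} [0.6092 0.2484 0.06  ]
loupe {'at': [177.5, 257.1], 'conf': 0.78} [ 0.484  -0.1684  0.06  ]
film_spool {'at': [175.9, 256.1], 'conf': 0.75} [ 0.4795 -0.1686  0.06  ]
film_spool {'at': [334.7, 172.1], 'conf': 0.72} [0.605  0.2481 0.06  ]
screwdriver {'at': [114.2, 307.2], 'conf': 0.83} [ 0.4739 -0.3213  0.06  ]
screwdriver {'at': [334.8, 173.0], 'conf': 0.15} [0.607  0.2454 0.06  ]
screw_dish {'at': [367.7, 166.4], 'conf': 0.92} [0.6599 0.316  0.06  ]
screw_dish {'at': [333.7, 172.3], 'conf': 0.51} [0.6035 0.246  0.06  ]
```

```bash
python3 - <<'E'
import cv2
a=cv2.imread('pics/top0.png')[110:310,130:430];cv2.imwrite('pics/top0z.png',cv2.resize(a,(800,533),interpolation=cv2.INTER_CUBIC))
a=cv2.imread('pics/scene0.png')[130:340,80:400];cv2.imwrite('pics/scene0z.png',cv2.resize(a,(800,525),interpolation=cv2.INTER_CUBIC))
E
```

```text
(no output)
```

View pics/top0z.png

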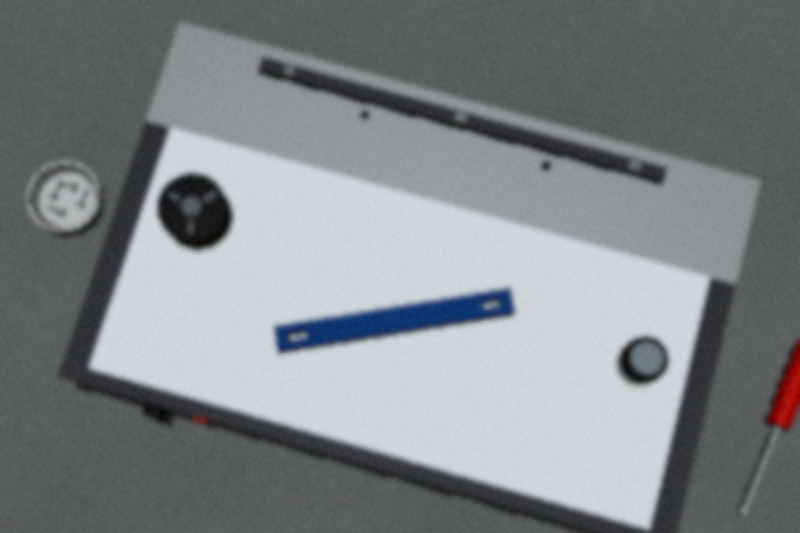

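View pics/scene0z.png

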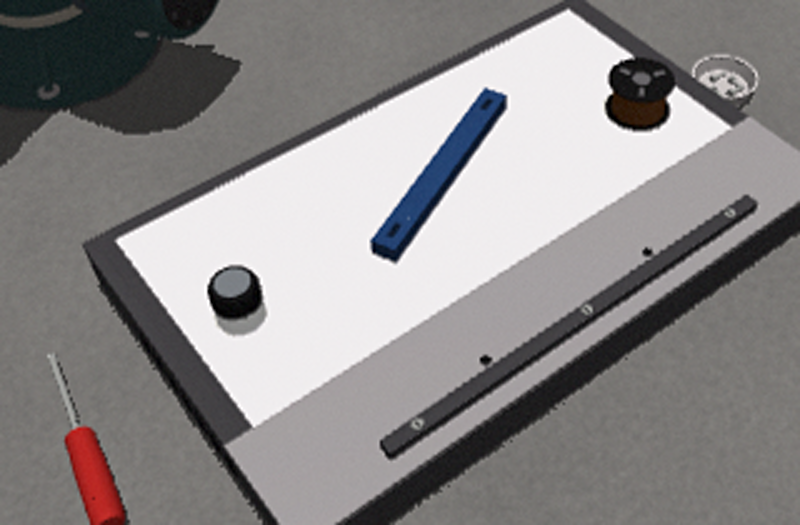

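The top view shows the table turned about −13°. The fence runs from about (228,135) to (379,176) and the holes are near (267,153) and (335,172). The blue rail is in the middle of the glass at about (278,229), with the spool to its left and the loupe to its right. The scene view agrees. Next I refine the poses.

```bash
cat > meas.py <<'E'
from h import *
np.set_printoptions(precision=4,suppress=True)
def blob(mask):
    n,l,s,ce=cv2.connectedComponentsWithStats(mask.astype(np.uint8));k=1+np.argmax(s[1:,4]);return (l==k)
def kabsch(M,W):
    m=M.mean(0);w=W.mean(0);a=M-m;b=W-w
    th=np.arctan2((a[:,0]*b[:,1]-a[:,1]*b[:,0]).sum(),(a*b).sum())
    R=np.array([[np.cos(th),-np.sin(th)],[np.sin(th),np.cos(th)]])
    return th,w-R@m,R
def table(c):
    im=c['pixels'].astype(float);g=im.mean(2)
    m=blob(g>185);u=cv2.findContours(m.astype(np.uint8),0,1)[0][0]
    h=cv2.convexHull(u);e=1
    while len(h)>4: h=cv2.approxPolyDP(cv2.convexHull(u),e,True);e+=.5
    h=h[:,0].astype(float)
    W=np.array([ray(c,p,.06)[:2] for p in h])
    return h,W
def rail(c):
    im=c['pixels'].astype(float);m=blob((im[...,2]>im[...,0]*1.6)&(im[...,2]>60)&(im[...,2]>im[...,1]*1.25))
    return m
E
python3 - <<'E'
from meas import *
for n in('top','scene'):
    c=cam(n);h,W=table(c);print(n,h.tolist());print(W)
    im=c['pixels'].astype(float).mean(2)
    H={}
    for q in('hole_left','hole_right'):
        r=arm.pinpoint(q,n)[0]['at'];x0,y0=int(round(r[0])),int(round(r[1]))
        p=im[y0-6:y0+7,x0-6:x0+7];
        print(q,r);print(p.astype(int))
    m=rail(c);ys,xs=np.nonzero(m)
    # rail top rows
    rr=cv2.minAreaRect(np.c_[xs,ys].astype(np.float32));b=cv2.boxPoints(rr)
    print('rail px',rr,[ray(c,p,.078)[:2] for p in b])
    P=np.array([ray(c,(x,y),.078)[:2] for x,y in zip(xs,ys)])
    rr=cv2.minAreaRect(P.astype(np.float32)*1000);print('rail world',rr,P.mean(0))
    z=c['range_z'];
    for q in [(h.mean(0)),(xs.mean(),ys.mean())]: print(rng(c,q))
E
```

```text
top [[194.0, 159.0], [393.0, 213.0], [372.0, 306.0], [165.0, 247.0]]
[[ 0.6882  0.2741]
 [ 0.5642 -0.2309]
 [ 0.3356 -0.1767]
 [ 0.4618  0.3289]]
hole_left [265.3, 155.3]
[[150 149 144 142 139 129 120 109 111 107 102  91  72]
 [150 149 149 149 150 145 138 129 130 134 132 123 114]
 [151 151 150 151 148 143 125 107 116 127 142 144 141]
 [152 152 150 152 144 132 105  81  82 111 137 147 148]
 [150 153 147 150 146 133  98  71  78 106 137 151 150]
 [150 149 151 150 150 138 117  99 105 126 145 150 151]
 [152 152 153 152 148 147 142 134 132 142 150 152 149]
 [153 152 150 151 151 150 149 146 148 150 150 151 152]
 [150 152 151 151 151 152 151 151 152 149 151 148 154]
 [150 148 153 151 149 150 153 152 153 153 153 152 152]
 [151 153 151 152 151 153 152 154 152 149 153 151 149]
 [149 152 151 151 154 152 147 153 152 151 149 155 155]
 [149 148 153 151 151 151 155 154 153 152 152 152 155]]
hole_right [336.9, 173.6]
[[148 143 139 129 118 111  97  79  68  68  68  61  53]
 [150 148 141 134 131 130 131 120 116 111 112 102  87]
 [149 137 120 109 108 123 139 143 140 140 140 133 125]
 [145 127  97  69  80 
[... 2235 characters left out ...]
3 161 109  59  42  72 129  91  63  59]
 [162 161 162 164 163 164 137  94 119 106  59  65  64]
 [162 162 161 163 163 166 155  89  64  61  63  63  66]
 [162 161 162 163 153 147  99  58  57  65  64  68  69]
 [164 164 166 151  86  63  59  62  63  65  68  68  66]
 [166 153 150 101  61  61  63  68  67  66  64  66  66]]
rail px ((255.4540557861328, 197.337646484375), (9.81473159790039, 77.57135772705078), 36.63410949707031) [array([ 0.5223, -0.0517]), array([0.479 , 0.1685]), array([0.5074, 0.1629]), array([ 0.5464, -0.0539])]
rail world ((513.1314697265625, 56.92279815673828), (23.902345657348633, 219.2515411376953), 11.108085632324219) [0.5145 0.0499]
[0.5245 0.0068 0.0763]
[0.5141 0.0485 0.0767]
```

```bash
cat > plan.py <<'E'
from meas import *
M=np.array([[.075,.265],[.075,-.265],[-.165,-.265],[-.165,.265],[.138,.09],[.138,-.09]])
def fit():
    out=[]
    for n,hp in(('top',[(266.25,152.6),(334.15,171.6)]),('scene',[(338.6,230.5),(274,273.7)])):
        c=cam(n);h,W=table(c)
        W=np.vstack([W]+[ray(c,p,.06)[:2] for p in hp])
        th,o,R=kabsch(M,W);print(n,np.degrees(th),o,'res mm',((W-(M@R.T+o))*1000).round(1).tolist())
        print(' holes',W[4:],'fencemid',o+R@[.15,0])
        th2,o2,R2=kabsch(M[4:],W[4:]);print(' holes only',np.degrees(th2),o2+R2@[.15,0],np.linalg.norm(W[4]-W[5]))
E
python3 - <<'E'
from plan import *
fit()
from scipy.spatial.transform import Rotation as Ro
s=arm.sense();q=s['eef_rot'];print(s['t'],s['position'],Ro.from_quat([q[1],q[2],q[3],q[0]]).as_matrix(),s['contact_force'])
E
```

```text
top -13.908332041754797 [0.5558 0.0377] res mm [[-4.0, -2.9], [-0.7, 6.6], [3.7, 3.1], [2.5, -5.7], [-0.0, -0.9], [-1.5, -0.3]]
 holes [[ 0.7114  0.0911]
 [ 0.6666 -0.0831]] fencemid [0.7014 0.0017]
 holes only -14.411806026011455 [0.7006 0.001 ] 0.17979986652069108
scene -13.986833449908698 [0.557  0.0384] res mm [[0.3, -2.1], [-1.5, 3.0], [3.4, 1.1], [0.4, -3.3], [-1.1, 0.3], [-1.6, 1.1]]
 holes [[ 0.7116  0.0926]
 [ 0.6676 -0.0813]] fencemid [0.7026 0.0021]
 holes only -14.195954879373453 [0.7013 0.0027] 0.1793130616664648
1.6 [ 0.1781 -0.5204  0.1955] [[ 0.      0.3238 -0.9461]
 [-0.0001 -0.9461 -0.3238]
 [-1.      0.0001  0.    ]] [-0.6397  0.0933  0.0542]
```

```bash
cat > mv.py <<'E'
import sys
from h import *
# usage: mv.py cx cy cz caz  tx ty tz taz : commanded pose and target -> units
c=np.array(list(map(float,sys.argv[1:5])));t=np.array(list(map(float,sys.argv[5:9])))
a=np.radians(c[3]);y=np.array([np.cos(a),np.sin(a)]);z=np.array([np.sin(a),-np.cos(a)])
d=t[:2]-c[:2];print('x %.4f y %.4f z %.4f turn %.4f'%((c[2]-t[2])/.3,d@y/.3,d@z/.3,-(t[3]-c[3])/360))
E
cat > fw.py <<'E'
import sys
from h import *
# fw.py : state summary in world
s=arm.sense();q=s['eef_rot'];w,x,y,z=q
Y=np.array([2*(x*y-w*z),1-2*(x*x+z*z),2*(y*z+w*x)])
print('t %.2f'%s['t'],'p',s['position'].round(4),'az %.2f'%np.degrees(np.arctan2(Y[1],Y[0])),'F',s['contact_force'].round(2),'open %.4f'%s['opening'],'q',s['joint_pos'].round(2))
E
python3 fw.py; python3 mv.py .178 -.52 .195 -71.1 .511 .0555 .15 11.1
```

```text
t 1.60 p [ 0.1781 -0.5204  0.1955] az -71.10 F [-0.64  0.09  0.05] open 0.0857 q [-1.34  0.09  1.37 -0.    1.68 -0.1 ]
x 0.1500 y -1.4554 z -1.6715 turn -0.2283
```

Request:
{"api": "carry_out", "payload": {
  "moves": [
    [-1,0,-0.06,-0.07,-0.01],
    [-1,0,-0.13,-0.15,-0.02],
    [-1,0,-0.2,-0.24,-0.032],
    [-1,0,-0.27,-0.32,-0.044],
    [-1,0,-0.34,-0.4,-0.056],
    [-1,0,-0.41,-0.48,-0.068],
    [-1,0,-0.48,-0.56,-0.08],
    [-1,0,-0.55,-0.64,-0.092],
    [-1,0,-0.61,-0.71,-0.104],
    [-1,0,-0.67,-0.78,-0.114],
    [-1,0,-0.72,-0.83,-0.12],
    [-1,0,-0.74,-0.86,-0.12]
  ]
}}

```text
t: 2.6
position: [0.3511, -0.2245, 0.1957]
eef_rot: [0.366, 0.605, 0.366, -0.605]
contact_force: [-0.3, -0.9, 0.5]
opening: 0.0856
```

```bash
python3 fw.py
```

```text
t 2.60 p [ 0.3511 -0.2245  0.1957] az -27.67 F [-0.29 -0.94  0.5 ] open 0.0856 q [-0.71 -0.22  1.66  0.    1.7  -0.22]
```

```bash
python3 mv.py .3502 -.2264 .195 -27.9 .511 .0555 .13 11.1
```

```text
x 0.2167 y 0.0340 z -1.0813 turn -0.1083
```

Request:
{"api": "carry_out", "payload": {
  "moves": [
    [-1,0,0,-0.06,-0.008],
    [-1,0,0,-0.14,-0.018],
    [-1,0.01,0.01,-0.23,-0.028],
    [-1,0.02,0.01,-0.33,-0.038],
    [-1,0.04,0.02,-0.43,-0.05],
    [-1,0.06,0.02,-0.53,-0.062],
    [-1,0.08,0.02,-0.63,-0.074],
    [-1,0.1,0.03,-0.73,-0.086],
    [-1,0.12,0.03,-0.83,-0.096],
    [-1,0.15,0.034,-0.92,-0.104],
    [-1,0.18,0.034,-0.98,-0.108],
    [-1,0.2,0.034,-1.0,-0.108]
  ]
}}

```text
t: 3.6
position: [0.5002, 0.036, 0.1344]
eef_rot: [0.546, 0.449, 0.547, -0.449]
contact_force: [-1.4, -0.9, 0.6]
opening: 0.0853
```

```bash
python3 fw.py; python3 - <<'E'
import numpy as np
a=np.radians(-27.9);y=np.array([np.cos(a),np.sin(a)]);z=np.array([np.sin(a),-np.cos(a)])
p=np.array([.3502,-.2264])+.3*(.034*y-1*z);print(p,.195-.06,-27.9+.108*360)
E
python3 mv.py .4906 .0340 .135 10.98 .511 .0555 .063 11.1
```

```text
t 3.60 p [0.5002 0.036  0.1344] az 11.18 F [-1.37 -0.87  0.61] open 0.0853 q [-0.04 -0.    1.58  0.    1.56 -0.24]
[0.49959335 0.0339568 ] 0.135 10.980000000000004
x 0.2400 y 0.0804 z -0.0574 turn -0.0003
```

```bash
python3 mv.py .4996 .0340 .135 10.98 .511 .0555 .063 11.1
```

```text
x 0.2400 y 0.0510 z -0.0631 turn -0.0003
```

Request:
{"api": "carry_out", "payload": {
  "moves": [
    [-1,0,0.03,-0.03,0],
    [-1,0,0.051,-0.063,0],
    [-1,0.03,0.051,-0.063,0],
    [-1,0.07,0.051,-0.063,0],
    [-1,0.11,0.051,-0.063,0],
    [-1,0.15,0.051,-0.063,0],
    [-1,0.18,0.051,-0.063,0],
    [-1,0.21,0.051,-0.063,0],
    [-1,0.23,0.051,-0.063,0],
    [-1,0.24,0.051,-0.063,0],
    [-1,0.24,0.051,-0.063,0],
    [-1,0.24,0.051,-0.063,0]
  ]
}}

```text
t: 4.6
position: [0.5114, 0.055, 0.0636]
eef_rot: [0.546, 0.45, 0.545, -0.45]
contact_force: [0.4, -0.3, -0.0]
opening: 0.0852
```

```bash
python3 fw.py; python3 -c "
from h import *
c=cam('scene','s1.png');c=cam('top','t1.png')
for a,b,w in(('s1',(100,150),0),('t1',(180,150),0)):
    i=cv2.imread('pics/%s.png'%a)[b[0]:b[0]+180,b[1]:b[1]+240];cv2.imwrite('pics/%sz.png'%a,cv2.resize(i,(800,600),interpolation=2))
"
```

```text
t 4.60 p [0.5114 0.055  0.0636] az 10.97 F [ 0.39 -0.27 -0.03] open 0.0852 q [-0.    0.07  1.65 -0.    1.42 -0.19]
```

View pics/s1z.png

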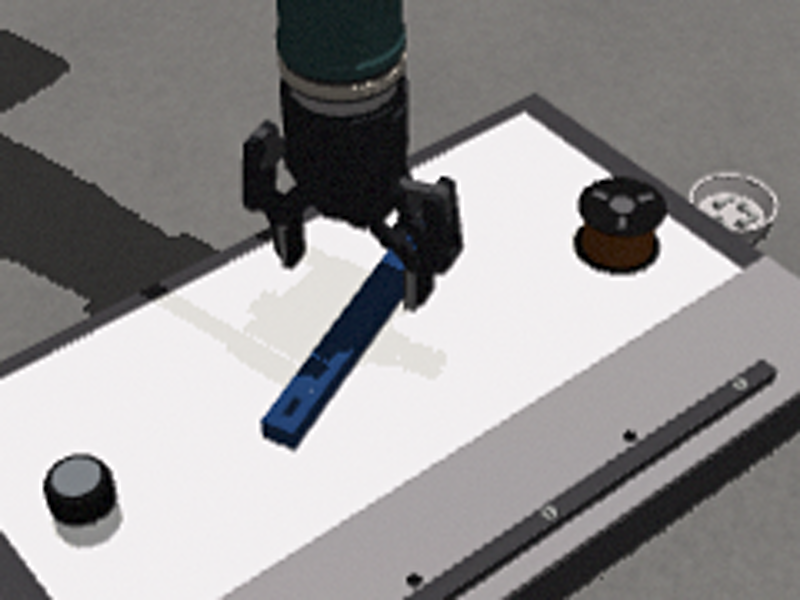

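The jaws straddle the rail at its middle, with the gripper at about (340,200) in this crop. Next I close gently.

Request:
{"api": "carry_out", "payload": {
  "moves": [
    [-0.2,0,0,0,0],
    [0.1,0,0,0,0],
    [0.3,0,0,0,0],
    [0.5,0,0,0,0],
    [1,0,0,0,0],
    [1,0,0,0,0],
    [1,0,0,0,0],
    [1,0,0,0,0]
  ],
  "grip_force": 40
}}

```text
t: 5.37
position: [0.5112, 0.055, 0.0634]
eef_rot: [0.546, 0.45, 0.546, -0.45]
contact_force: [0.3, -0.7, 0.1]
opening: -0.0004
```

```bash
python3 fw.py
```

```text
t 5.37 p [0.5112 0.055  0.0634] az 10.98 F [ 0.28 -0.71  0.06] open -0.0004 q [-0.    0.07  1.65 -0.    1.42 -0.19]
```

```bash
python3 -c "
from h import *
c=cam('scene','s2.png');c=cam('top','t2.png')
for a,b,w in(('s2',(100,150),0),('t2',(150,180),0)):
    i=cv2.imread('pics/%s.png'%a)[b[0]:b[0]+180,b[1]:b[1]+240];cv2.imwrite('pics/%sz.png'%a,cv2.resize(i,(800,600),interpolation=2))
"
```

```text
(no output)
```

View pics/s2z.png

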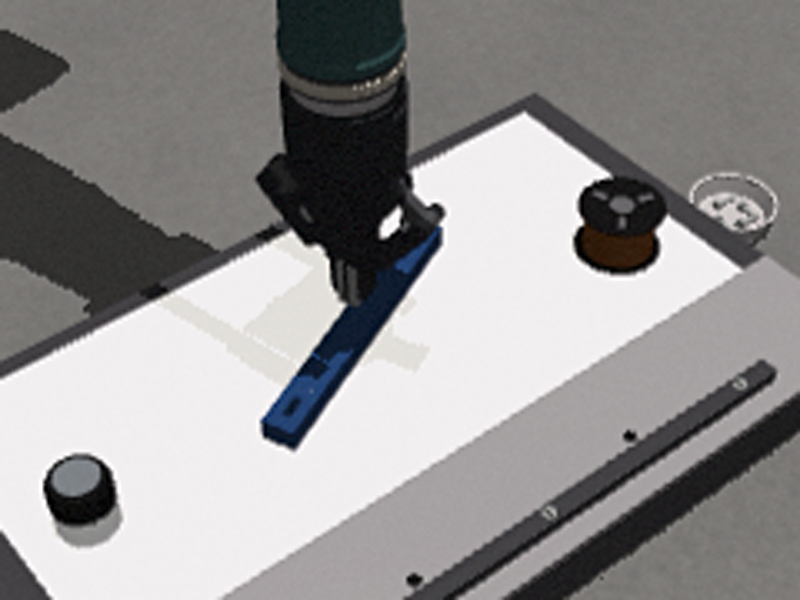

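View pics/t2z.png

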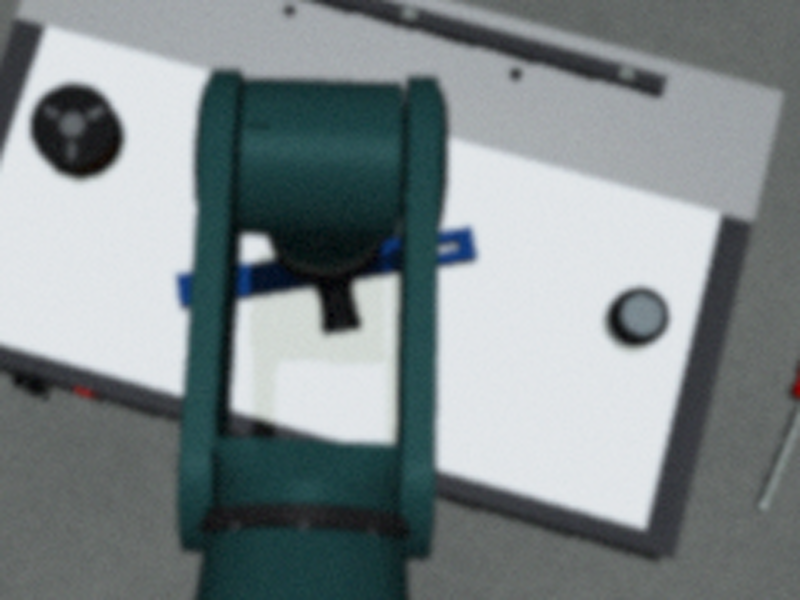

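```bash
python3 -c "
from h import *
np.set_printoptions(precision=4,suppress=True)
c=cam('scene')
print(proj(c,[.5112,.055,.0634]),proj(c,[.5112,.055,.078]))
f=lambda p:(150+p[0]*.3,100+p[1]*.3)
for p in [(350,295),(342,292),(355,298),(350,285),(345,270),(360,310),(335,345),(300,400),(430,245),(350,320)]:
    print(p,rng(c,f(p)),c['pixels'][int(round(f(p)[1])),int(round(f(p)[0]))])
c=cam('top')
f=lambda p:(180+p[0]*.3,150+p[1]*.3)
for p in [(340,310),(345,325),(330,295),(350,330),(340,340),(460,245),(190,290)]: print(p,rng(c,f(p)))
"
```

```text
[256.0016 199.4857] [255.7566 195.0382]
(350, 295) [0.5191 0.0447 0.1115] [64 63 64]
(342, 292) [0.5118 0.0451 0.1097] [28 27 25]
(355, 298) [0.5223 0.0458 0.1098] [58 59 60]
(350, 285) [0.5191 0.0453 0.1203] [66 64 64]
(345, 270) [0.5156 0.0451 0.132 ] [54 52 53]
(360, 310) [0.5111 0.0633 0.078 ] [ 7 25 47]
(335, 345) [0.5186 0.0272 0.0779] [18 27 48]
(300, 400) [ 0.5286 -0.0214  0.0728] [35 58 96]
(430, 245) [0.5069 0.1492 0.0735] [10 26 44]
(350, 320) [0.511  0.0525 0.0768] [21 31 50]
(340, 310) [0.4636 0.0427 0.1976]
(345, 325) [0.4555 0.0392 0.185 ]
(330, 295) [0.4723 0.0494 0.2037]
(350, 330) [0.4664 0.0356 0.0557]
(340, 340) [0.4586 0.0428 0.0573]
(460, 245) [ 0.5294 -0.0431  0.0738]
(190, 290) [0.4365 0.1092 0.4752]
```

```bash
python3 -c "
from h import *
np.set_printoptions(precision=3,suppress=True)
c=cam('scene')
print('camC',-c['R'].T@c['t'])
for v in range(172,206,2): 
    print(v,[ (lambda p:'%.3f,%.3f,%.3f'%tuple(p))(rng(c,(u,v))) for u in (250,253,256,259,262)], [int(c['pixels'][v,u].mean()) for u in (250,253,256,259,262)])
"
```

```text
camC [ 0.963 -0.46   0.767]
172 ['0.508,0.044,0.156', '0.520,0.040,0.164', '0.528,0.040,0.169', '0.532,0.046,0.167', '0.526,0.062,0.152'] [18, 18, 11, 13, 10]
174 ['0.509,0.043,0.151', '0.512,0.049,0.147', '0.524,0.045,0.157', '0.530,0.048,0.158', '0.531,0.056,0.153'] [13, 18, 19, 7, 17]
176 ['0.511,0.040,0.148', '0.513,0.047,0.144', '0.523,0.046,0.150', '0.530,0.047,0.153', '0.535,0.051,0.153'] [14, 13, 18, 17, 13]
178 ['0.507,0.043,0.138', '0.513,0.047,0.138', '0.523,0.045,0.145', '0.529,0.048,0.146', '0.537,0.049,0.150'] [21, 18, 17, 16, 15]
180 ['0.504,0.047,0.127', '0.514,0.045,0.134', '0.522,0.046,0.138', '0.526,0.051,0.136', '0.538,0.048,0.146'] [17, 20, 29, 13, 16]
182 ['0.504,0.046,0.122', '0.515,0.043,0.130', '0.521,0.047,0.131', '0.526,0.051,0.130', '0.526,0.062,0.122'] [11, 13, 58, 12, 24]
184 ['0.504,0.046,0.116', '0.515,0.044,0.123', '0.522,0.045,0.127', '0.526,0.051,0.124', '0.526,0.061,0.117'] [6, 13, 58, 19, 20]
186 ['0.502,0.048,0.107', '0.514,0.045,0.116', '0.522,0.045,0.120', '0.527,0.050,0.120', '0.524,0.063,0.108'] [47, 23, 59, 12, 23]
188 ['0.474,0.078,0.060', 
[... 461 characters left out ...]
0.521,0.066,0.079'] [228, 21, 28, 31, 29]
196 ['0.489,0.060,0.057', '0.508,0.049,0.078', '0.512,0.054,0.076', '0.518,0.059,0.076', '0.524,0.062,0.078'] [105, 33, 33, 30, 31]
198 ['0.505,0.042,0.075', '0.510,0.046,0.075', '0.517,0.048,0.078', '0.523,0.052,0.078', '0.523,0.062,0.070'] [24, 31, 30, 28, 20]
200 ['0.510,0.035,0.077', '0.515,0.040,0.077', '0.521,0.043,0.078', '0.963,-0.460,0.767', '0.526,0.059,0.067'] [31, 29, 31, 30, 65]
202 ['0.514,0.031,0.076', '0.520,0.034,0.078', '0.527,0.037,0.080', '0.526,0.048,0.070', '0.525,0.059,0.060'] [30, 32, 30, 26, 202]
204 ['0.519,0.025,0.078', '0.523,0.030,0.077', '0.529,0.034,0.077', '0.528,0.045,0.067', '0.529,0.054,0.060'] [23, 28, 26, 43, 226]
```

The fingers shut above the rail. Scene depth puts the real fingertips at z≈0.103, while the reported TCP says 0.063. The rail and glass depths in the same picture are correct (0.078 and 0.060), so the reported TCP is about 40 mm too low. The rail hasn't moved. I'll reopen, go lower and check with the camera.

Request:
{"api": "carry_out", "payload": {
  "moves": [
    [-0.4,0,0,0,0],
    [-0.4,0,0,0,0],
    [-0.4,0,0,0,0],
    [-0.4,0,0,0,0],
    [-0.4,0.03,0,0,0],
    [-0.4,0.05,0,0,0],
    [-0.4,0.07,0,0,0],
    [-0.4,0.08,0,0,0],
    [-0.4,0.08,0,0,0],
    [-0.4,0.08,0,0,0]
  ]
}}

```text
t: 6.45
position: [0.5108, 0.055, 0.0389]
eef_rot: [0.545, 0.45, 0.546, -0.45]
contact_force: [-0.5, -0.4, -0.7]
opening: 0.0599
```

```bash
python3 fw.py;python3 -c "
from h import *
c=cam('scene','s3.png')
i=c['pixels'][140:220,210:310,::-1];cv2.imwrite('pics/s3z.png',cv2.resize(i,(750,600),interpolation=2))
R=c['R'];v,u=np.mgrid[140:220,210:310];z=c['range_z'][140:220,210:310]
P=np.stack([(u-c['cx'])/c['fx']*z,(v-c['cy'])/c['fy']*z,z],-1)@R-R.T@c['t']
g=c['pixels'][140:220,210:310].astype(int);blue=(g[...,2]-g[...,0])>8
k=(z>0)&~blue&(P[...,2]>.07)&(P[...,2]<.13)&(g.mean(-1)<90)
for p in P[k][np.argsort(P[k][:,2])][:40]: print(p.round(3),end=' ')
"
```

```text
t 6.45 p [0.5108 0.055  0.0389] az 10.98 F [-0.5  -0.39 -0.72] open 0.0599 q [-0.    0.09  1.68 -0.    1.37 -0.19]
[0.482 0.056 0.082] [0.482 0.052 0.083] [0.549 0.056 0.084] [0.484 0.043 0.085] [0.485 0.039 0.085] [0.482 0.056 0.085] [0.482 0.048 0.086] [0.485 0.045 0.086] [0.545 0.05  0.086] [0.482 0.038 0.087] [0.484 0.051 0.088] [0.547 0.051 0.088] [0.481 0.057 0.088] [0.482 0.053 0.088] [0.485 0.038 0.088] [0.549 0.055 0.088] [0.485 0.042 0.088] [0.483 0.048 0.089] [0.55  0.051 0.089] [0.552 0.056 0.09 ] [0.545 0.05  0.09 ] [0.482 0.038 0.09 ] [0.484 0.039 0.091] [0.475 0.04  0.091] [0.484 0.043 0.091] [0.548 0.051 0.091] [0.473 0.042 0.091] [0.482 0.053 0.092] [0.555 0.055 0.092] [0.553 0.065 0.092] [0.55  0.051 0.092] [0.552 0.056 0.092] [0.547 0.052 0.093] [0.545 0.051 0.093] [0.554 0.057 0.093] [0.48  0.037 0.093] [0.55  0.054 0.093] [0.483 0.055 0.094] [0.554 0.068 0.094] [0.484 0.043 0.094]
```

View pics/s3z.png

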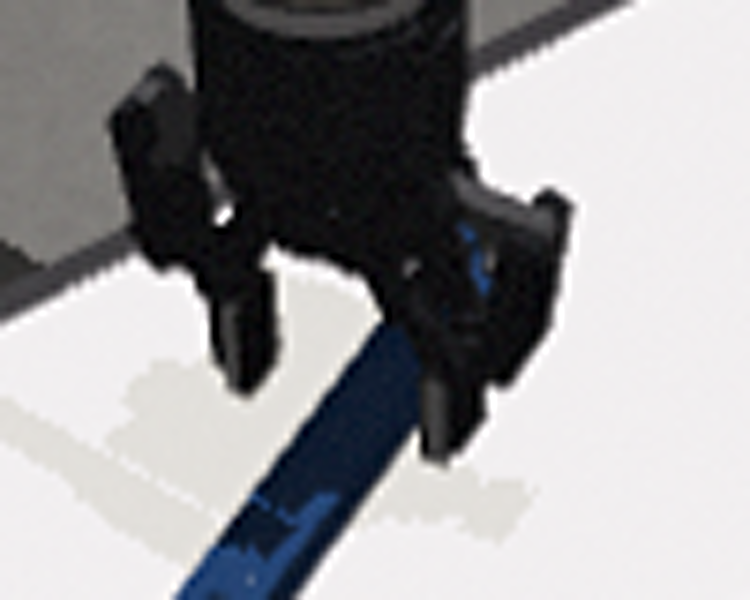

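The open tips are now at z≈0.083 on either side of the rail, centred to within about 1 mm. The fingers get closer to the glass as they close, so I'll go down 16 mm more and close.

Request:
{"api": "carry_out", "payload": {
  "moves": [
    [-0.4,0.015,0,0,0],
    [-0.4,0.03,0,0,0],
    [-0.4,0.045,0,0,0],
    [-0.4,0.053,0,0,0],
    [-0.4,0.053,0,0,0],
    [-0.4,0.053,0,0,0]
  ]
}}

```text
t: 7.0
position: [0.5109, 0.055, 0.0231]
eef_rot: [0.545, 0.45, 0.546, -0.45]
contact_force: [0.3, 0.6, -0.4]
opening: 0.0601
```

Request:
{"api": "carry_out", "payload": {
  "moves": [
    [-0.1,0,0,0,0],
    [0.1,0,0,0,0],
    [0.25,0,0,0,0],
    [0.4,0,0,0,0],
    [0.6,0,0,0,0],
    [1,0,0,0,0],
    [1,0,0,0,0],
    [1,0,0,0,0]
  ],
  "grip_force": 50
}}

```text
t: 7.67
position: [0.5116, 0.055, 0.0243]
eef_rot: [0.546, 0.45, 0.545, -0.45]
contact_force: [-1.0, -0.6, 5.4]
opening: 0.0233
```

```bash
python3 fw.py
```

```text
t 7.67 p [0.5116 0.055  0.0243] az 10.98 F [-0.97 -0.57  5.41] open 0.0233 q [-0.    0.11  1.7  -0.    1.34 -0.19]
```

Request:
{"api": "carry_out", "payload": {
  "moves": [
    [1,-0.01,0,0,0],
    [1,-0.025,0,0,0],
    [1,-0.045,0,0,0],
    [1,-0.07,0,0,0],
    [1,-0.1,0,0,0],
    [1,-0.13,0,0,0],
    [1,-0.16,0,0,0],
    [1,-0.185,0,0,0],
    [1,-0.2,0,0,0],
    [1,-0.2,0,0,0]
  ]
}}

```text
t: 8.5
position: [0.5123, 0.055, 0.0854]
eef_rot: [0.546, 0.451, 0.545, -0.449]
contact_force: [-0.7, -0.1, -3.0]
opening: 0.0231
```

```bash
python3 fw.py;python3 -c "
from h import *
c=cam('scene','s4.png')
i=c['pixels'][100:280,150:390,::-1];cv2.imwrite('pics/s4z.png',cv2.resize(i,(800,600),interpolation=2))
c=cam('top','t4.png')
i=c['pixels'][110:290,180:420,::-1];cv2.imwrite('pics/t4z.png',cv2.resize(i,(800,600),interpolation=2))
"
```

```text
t 8.50 p [0.5123 0.055  0.0854] az 10.97 F [-0.66 -0.14 -3.04] open 0.0231 q [-0.    0.06  1.62 -0.    1.46 -0.19]
```

View pics/s4z.png

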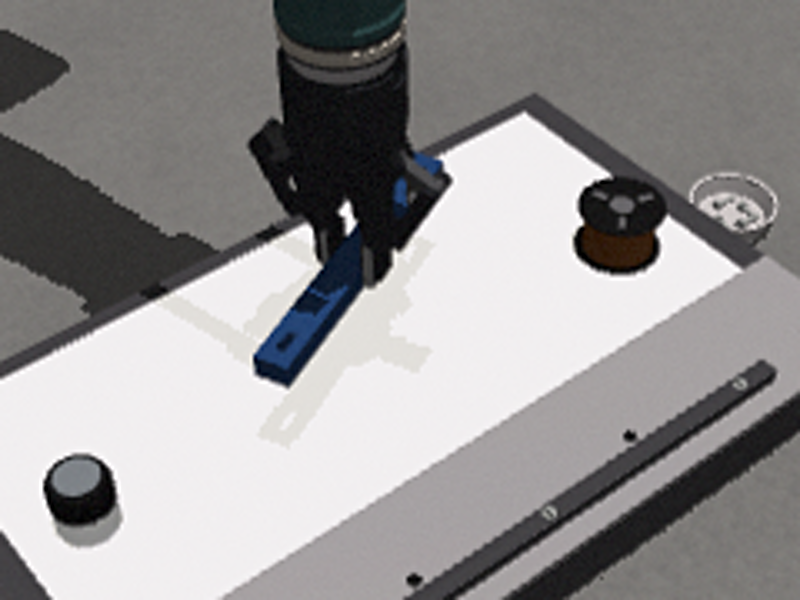

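View pics/t4z.png

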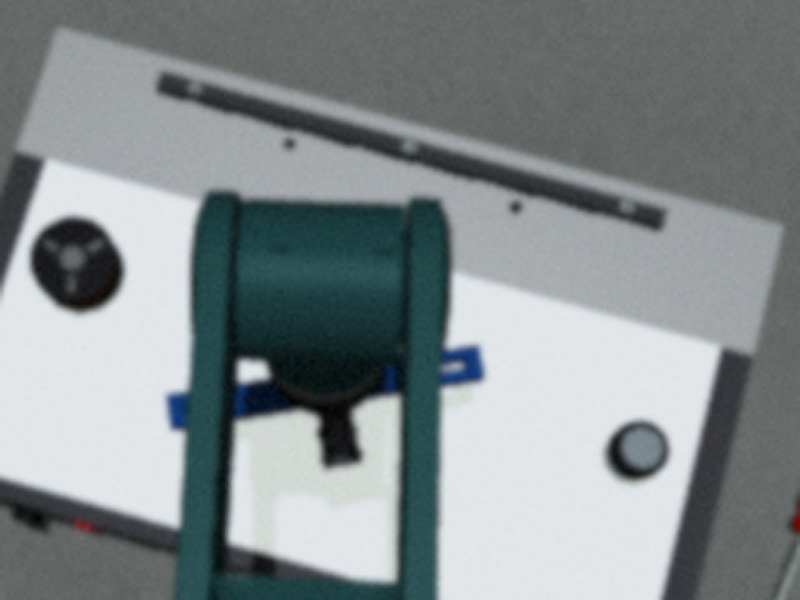

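```bash
cat > rl.py <<'E'
from meas import *
def railpts(c):
    g=c['pixels'].astype(int);m=rail(c)
    m=cv2.erode(m.astype(np.uint8),np.ones((2,2)))>0
    v,u=np.nonzero(m);z=c['range_z'][v,u];k=z>0;v,u,z=v[k],u[k],z[k]
    P=np.stack([(u-c['cx'])/c['fx']*z,(v-c['cy'])/c['fy']*z,z],-1)@c['R']-c['R'].T@c['t']
    return P,g[v,u]
if __name__=='__main__':
  for n in('scene','top'):
    c=cam(n);P,_=railpts(c)
    zt=np.percentile(P[:,2],90);T=P[P[:,2]>np.median(P[:,2])-.006]
    A=np.c_[T[:,:2],np.ones(len(T))];k=np.linalg.lstsq(A,T[:,2],rcond=None)[0]
    print(n,len(P),'top z',np.median(T[:,2]),'zlow',np.percentile(P[:,2],3),'slope',k[:2])
    rr=cv2.minAreaRect((T[:,:2]*1000).astype(np.float32));b=cv2.boxPoints(rr);print(rr,)
E
python3 rl.py
```

```text
scene 155 top z 0.13680394351496528 zlow 0.13479406736268584 slope [ 0.0134 -0.0079]
((527.7117919921875, -13.388904571533203), (21.787860870361328, 75.86839294433594), 11.42049789428711)
top 64 top z 0.13552689636809223 zlow 0.1281758009380618 slope [-0.0605 -0.0381]
((526.1590576171875, -38.27040100097656), (20.634347915649414, 23.610868453979492), 1.9874223470687866)
```

```bash
python3 mv.py .5110 .0555 .0831 10.98 .6524 .0141 .0831 -14.15
```

```text
x 0.0000 y 0.4364 z 0.2252 turn 0.0698
```

Request:
{"api": "carry_out", "payload": {
  "moves": [
    [1,0,0.02,0.01,0.003],
    [1,0,0.06,0.03,0.01],
    [1,0,0.11,0.055,0.018],
    [1,0,0.16,0.082,0.026],
    [1,0,0.21,0.108,0.034],
    [1,0,0.26,0.134,0.042],
    [1,0,0.31,0.16,0.05],
    [1,0,0.36,0.186,0.058],
    [1,0,0.4,0.206,0.064],
    [1,0,0.425,0.219,0.068],
    [1,0,0.436,0.225,0.0698],
    [1,0,0.436,0.225,0.0698]
  ]
}}

```text
t: 9.7
position: [0.6527, 0.0133, 0.0826]
eef_rot: [-0.434, -0.558, -0.435, 0.558]
contact_force: [0.0, 0.3, -2.9]
opening: 0.0227
```

```bash
python3 fw.py; python3 - <<'E'
from h import *
c=cam('scene','s5.png')
i=c['pixels'][120:300,200:440,::-1];cv2.imwrite('pics/s5z.png',cv2.resize(i,(800,600),interpolation=2))
c=cam('top','t5.png')
i=c['pixels'][110:230,210:370,::-1];cv2.imwrite('pics/t5z.png',cv2.resize(i,(800,600),interpolation=2))
E
python3 rl.py
```

```text
t 9.70 p [0.6527 0.0133 0.0826] az -14.19 F [ 0.    0.31 -2.86] open 0.0227 q [-0.07  0.36  1.27 -0.    1.51  0.18]
scene 151 top z 0.1364372422585387 zlow 0.13465900037393075 slope [ 0.0206 -0.0185]
((634.03466796875, -70.86697387695312), (39.85603332519531, 21.558425903320312), 75.57486724853516)
top 86 top z 0.13516504486868636 zlow 0.09180075739644208 slope [0.059  0.0535]
((674.0367431640625, 106.56539916992188), (22.671613693237305, 21.019886016845703), 83.52487182617188)
```

View pics/s5z.png

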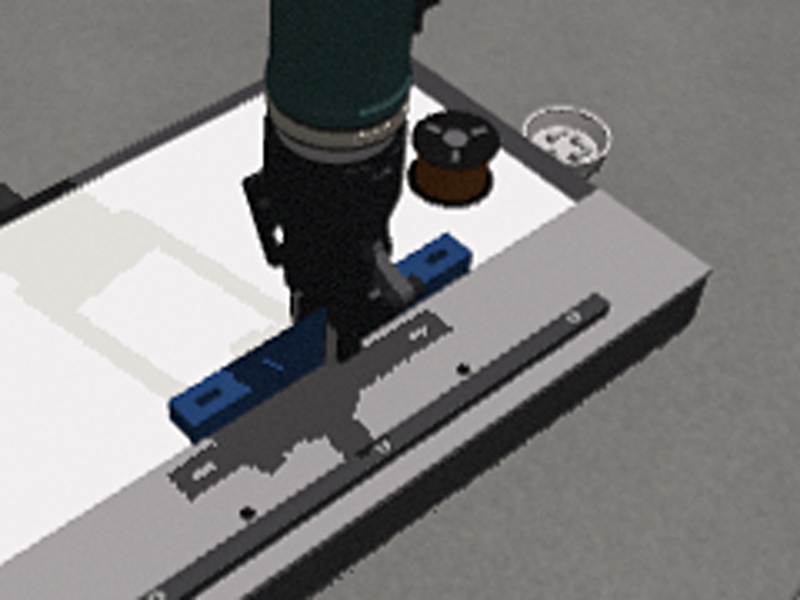

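View pics/t5z.png

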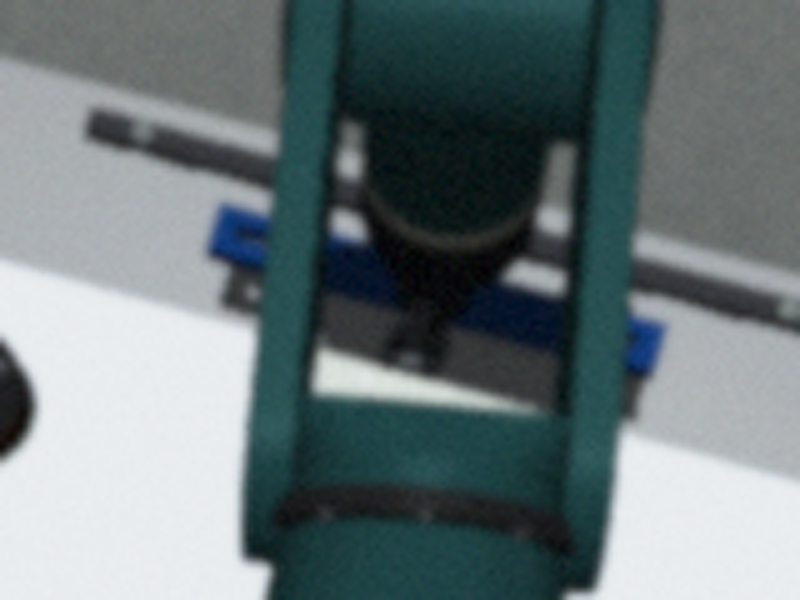

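```bash
python3 - <<'E'
from meas import *
c=cam('scene');g=c['pixels'].astype(float).mean(2)
for b in ((252,230,273,249),(320,188,342,206)):
    print(g[b[1]:b[3],b[0]:b[2]].astype(int))
a=np.radians(-14.15);ex=np.array([np.cos(a),np.sin(a)]);ey=np.array([-np.sin(a),np.cos(a)])
hm=np.mean([ray(c,p,.06)[:2] for p in((338.6,230.5),(274,273.7))],0)
S=np.array([ray(c,p,.137)[:2] for p in((262.4,239.7),(331.1,197.1))]);print(S,np.linalg.norm(S[0]-S[1]))
m=S.mean(0)
print('rail rel holes mid: ex %.4f ey %.4f'%((m-hm)@ex,(m-hm)@ey))
E
```

```text
[[240 239 239 239 240 239 239 240 240 241 244 238 235 129  61  35  24  25
   29  33  31]
 [241 240 239 239 240 239 240 241 242 245 236 140  61  66  70  71  40  42
   25  30  30]
 [241 240 239 240 240 240 243 244 239 236 145  62  68  71  76  74  77  75
   42  42  26]
 [237 238 241 240 241 244 239 234 143  59  65  72  73  74  74  76  74  76
   78  76  41]
 [222 223 239 240 245 237 142  58  65  70  71  75  75  70  75  73  73  74
   74  74  76]
 [224 225 225 219 237 144  60  71  71  74  70  65  58  65  76  74  70  76
   73  77  73]
 [226 215 208 129  58  65  70  75  76  71  60  44  31  44  65  72  71  75
   75  76  76]
 [214 127  61  68  71  72  73  73  62  39  36  32  27  32  52  70  74  73
   75  75  69]
 [130  64  69  72  71  72  66  55  43  31  33  34  47  58  76  73  76  76
   69  68  44]
 [ 64  68  71  73  72  71  45  28  27  31  42  62  77  76  73  72  75  71
   46  28  26]
 [ 68  73  74  70  73  72  59  35  36  51  59  73  73  74  73  70  56  45
   30  30  29]
 [ 57  69  73  74  72  74  73  62  60  76  75  73  75  70  68  45  27  34
   32  24  31]
 [ 30  56  72  74  75  74  73  7
[... 1667 characters left out ...]
6  69  45  36  23  31
   27  21  76 232]
 [ 71  71  74  71  69  77  73  72  70  74  75  70  63  43  31  26  33  27
   24  22  95 247]
 [ 78  74  70  65  61  71  69  72  73  76  67  45  29  28  28  30  32  27
   57  89 121 163]
 [ 83  68  46  33  41  53  71  73  70  67  39  28  28  31  32  27  29  60
  126 171 166 162]
 [ 83  64  38  38  42  42  57  68  44  28  25  35  30  29  32  55  89 124
  168 168 166 163]
 [ 87  81  57  37  39  36  35  22  31  26  27  31  27  49  62 125 170 167
  163 162 163 162]
 [ 85  90  88  57  29  33  30  32  29  26  28  23  64 116 123 170 165 165
  163 163 161 162]]
[[ 0.6352 -0.0743]
 [ 0.6789  0.1007]] 0.18033719528587136
rail rel holes mid: ex -0.0334 ey -0.0007
```

```bash
python3 - <<'E'
from meas import *
a=np.radians(-14.15);ex=np.array([np.cos(a),np.sin(a)]);ey=np.array([-np.sin(a),np.cos(a)])
c=cam('scene');hm=np.mean([ray(c,p,.06)[:2] for p in((338.6,230.5),(274,273.7))],0)
S=np.array([ray(c,p,.137)[:2] for p in((262.2,238.2),(330.8,196.0))]);m=S.mean(0);print((m-hm)@ex,(m-hm)@ey,np.linalg.norm(S[0]-S[1]))
c=cam('top');hm=np.mean([ray(c,p,.06)[:2] for p in((266.25,152.6),(334.15,171.6))],0)
im=c['pixels'].astype(float);b=(im[...,2]-im[...,0])>40
v,u=np.nonzero(b);k=(v<235);v,u=v[k],u[k]
P=np.array([ray(c,p,.137)[:2] for p in zip(u,v)]);Y=(P-hm)@ey;X=(P-hm)@ex;print(np.percentile(Y,[0,1,99,100]),np.percentile(X,[1,50,99]))
E
```

```text
-0.03632629656623059 0.0011797205381548648 0.1801502472474634
[-0.1087 -0.1039  0.1069  0.1114] [-0.1868 -0.019   0.1446]
```

Request:
{"api": "carry_out", "payload": {
  "moves": [
    [1,0.01,0,0.002,0],
    [1,0.03,0,0.004,0],
    [1,0.055,0,0.004,0],
    [1,0.08,0,0.004,0],
    [1,0.105,0,0.004,0],
    [1,0.13,0,0.004,0],
    [1,0.15,0,0.004,0],
    [1,0.165,0,0.004,0],
    [1,0.175,0,0.004,0],
    [1,0.182,0,0.004,0],
    [1,0.185,0,0.004,0],
    [1,0.185,0,0.004,0]
  ]
}}

```text
t: 11.05
position: [0.6522, 0.0125, 0.0281]
eef_rot: [0.435, 0.558, 0.435, -0.558]
contact_force: [0.3, -0.0, -2.6]
opening: 0.023
```

Request:
{"api": "carry_out", "payload": {
  "moves": [
    [1,0.002,0,0,0],
    [1,0.004,0,0,0],
    [1,0.006,0,0,0],
    [1,0.008,0,0,0],
    [1,0.008,0,0,0]
  ]
}}

```text
t: 11.47
position: [0.6521, 0.0125, 0.0256]
eef_rot: [-0.435, -0.558, -0.435, 0.558]
contact_force: [0.6, -0.6, -3.1]
opening: 0.0228
```

```bash
python3 fw.py; python3 - <<'E'
from h import *
c=cam('scene','s6.png')
i=c['pixels'][140:290,220:420,::-1];cv2.imwrite('pics/s6z.png',cv2.resize(i,(800,600),interpolation=2))
E
python3 rl.py
```

```text
t 11.47 p [0.6521 0.0125 0.0256] az -14.15 F [ 0.64 -0.56 -3.15] open 0.0228 q [-0.07  0.4   1.34 -0.    1.41  0.18]
scene 142 top z 0.07884038034941454 zlow 0.07695341535224583 slope [ 0.0015 -0.0128]
((634.1156005859375, -72.23155212402344), (39.69582748413086, 23.42521095275879), 74.06185913085938)
top 90 top z 0.07808302671249157 zlow 0.060760921923752445 slope [-2.8256 -0.263 ]
((619.5384521484375, 95.89979553222656), (134.81979370117188, 25.984609603881836), 8.952305793762207)
```

View pics/s6z.png

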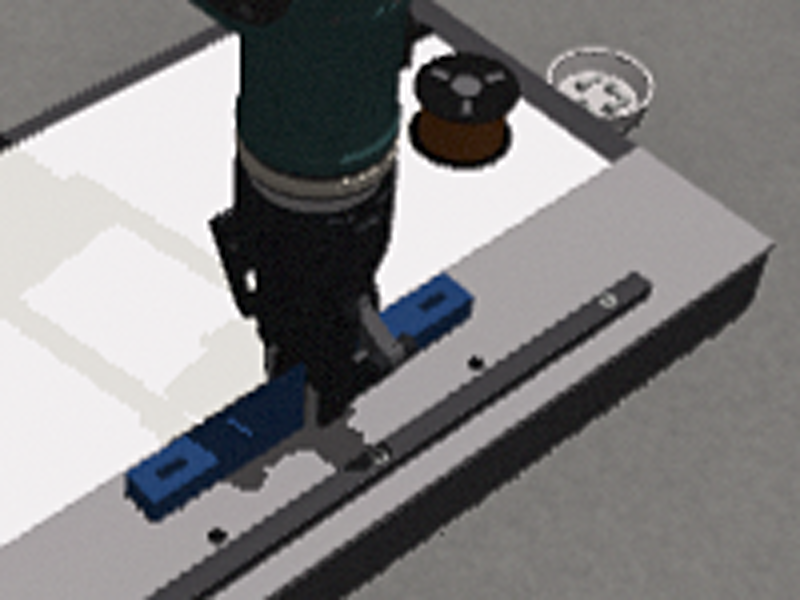

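Request:
{"api": "carry_out", "payload": {
  "moves": [
    [1,0.001,0,0,0],
    [1,0.002,0,0,0],
    [1,0.003,0,0,0],
    [1,0.004,0,0,0],
    [1,0.004,0,0,0]
  ]
}}

```text
t: 12.03
position: [0.6521, 0.0125, 0.0244]
eef_rot: [0.435, 0.558, 0.435, -0.558]
contact_force: [0.4, -1.3, -2.1]
opening: 0.0227
```

Request:
{"api": "carry_out", "payload": {
  "moves": [
    [1,0.001,0,0,0],
    [1,0.002,0,0,0],
    [1,0.003,0,0,0],
    [1,0.003,0,0,0]
  ]
}}

```text
t: 12.37
position: [0.6523, 0.0125, 0.0244]
eef_rot: [0.435, 0.558, 0.434, -0.558]
contact_force: [-2.4, -0.5, 2.0]
opening: 0.0225
```

Request:
{"api": "carry_out", "payload": {
  "moves": [
    [0.4,0,0,0,0],
    [0.3,0,0,0,0],
    [0.2,0,0,0,0],
    [0.1,0,0,0,0],
    [0,0,0,0,0],
    [0,0,0,0,0],
    [0,-0.02,0,0,0],
    [0,-0.06,0,0,0],
    [0,-0.11,0,0,0],
    [0,-0.16,0,0,0],
    [0,-0.2,0,0,0],
    [0,-0.2,0,0,0]
  ]
}}

```text
t: 13.37
position: [0.6547, 0.0123, 0.0887]
eef_rot: [0.437, 0.56, 0.433, -0.556]
contact_force: [1.3, 0.3, 0.5]
opening: 0.0426
```

```bash
python3 fw.py; python3 - <<'E'
from h import *
c=cam('scene','s7.png')
i=c['pixels'][140:290,220:420,::-1];cv2.imwrite('pics/s7z.png',cv2.resize(i,(800,600),interpolation=2))
E
python3 rl.py
```

```text
t 13.37 p [0.6547 0.0123 0.0887] az -14.15 F [1.27 0.29 0.49] open 0.0426 q [-0.07  0.35  1.27 -0.    1.51  0.18]
scene 170 top z 0.07754229543304958 zlow 0.07514194370527527 slope [ 0.0368 -0.0152]
((672.3306884765625, 79.35630798339844), (81.1374282836914, 22.223419189453125), 75.40288543701172)
top 65 top z 0.07678117928358519 zlow 0.06326310428865387 slope [-2.6718 -0.8627]
((617.2362670898438, 97.07164764404297), (141.86639404296875, 21.576906204223633), 10.096034049987793)
```

View pics/s7z.png

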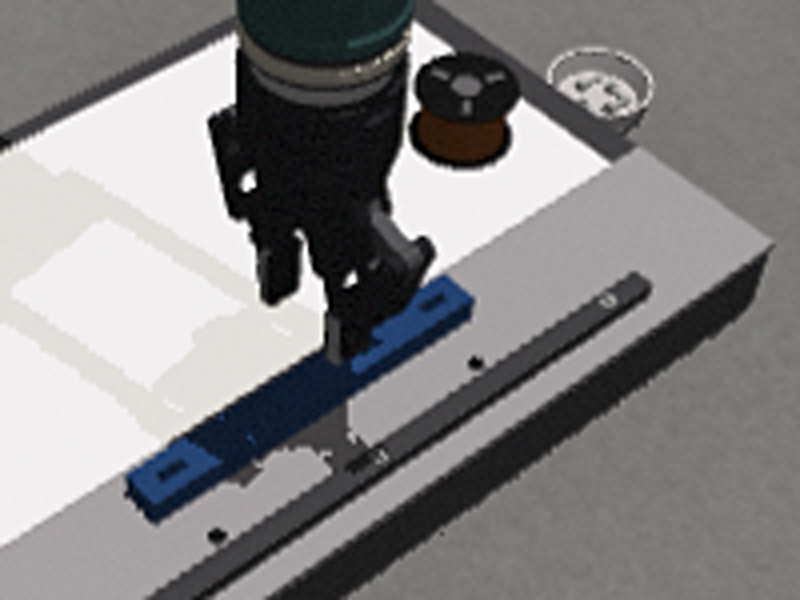

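```bash
python3 mv.py .6521 .0129 .0831 -14.15 .6136 .0239 .0831 75.85
```

```text
x 0.0000 y -0.1334 z -0.0042 turn -0.2500
```

Request:
{"api": "carry_out", "payload": {
  "moves": [
    [0.3,0,-0.02,0,-0.01],
    [0.6,0,-0.04,0,-0.03],
    [1,0,-0.06,0,-0.049],
    [1,0,-0.08,0,-0.068],
    [1,0,-0.1,0,-0.087],
    [1,0,-0.12,0,-0.106],
    [1,0,-0.133,0,-0.125],
    [1,0,-0.133,0,-0.144],
    [1,0,-0.133,0,-0.163],
    [1,0,-0.133,0,-0.182],
    [1,0,-0.133,0,-0.2],
    [1,0,-0.133,0,-0.21]
  ]
}}

```text
t: 14.52
position: [0.6124, 0.0223, 0.0817]
eef_rot: [0.685, 0.172, 0.687, -0.173]
contact_force: [-0.2, 0.2, 0.2]
opening: 0.0001
```

Request:
{"api": "carry_out", "payload": {
  "moves": [
    [1,0,0,0,-0.015],
    [1,0,0,0,-0.03],
    [1,0.03,0,0,-0.04],
    [1,0.06,0,0,-0.04],
    [1,0.09,0,0,-0.04],
    [1,0.11,0,0,-0.04],
    [1,0.12,0,0,-0.04],
    [1,0.12,0,0,-0.04]
  ]
}}

```text
t: 15.18
position: [0.6123, 0.0223, 0.0457]
eef_rot: [0.701, 0.087, 0.703, -0.087]
contact_force: [0.0, -0.1, -0.2]
opening: -0.0001
```

```bash
python3 fw.py; python3 - <<'E'
from h import *
c=cam('scene','s8.png')
i=c['pixels'][140:290,220:420,::-1];cv2.imwrite('pics/s8z.png',cv2.resize(i,(800,600),interpolation=2))
c=cam('top','t8.png')
i=c['pixels'][110:260,210:410,::-1];cv2.imwrite('pics/t8z.png',cv2.resize(i,(800,600),interpolation=2))
E
```

```text
t 15.18 p [0.6123 0.0223 0.0457] az 75.81 F [ 0.01 -0.14 -0.19] open -0.0001 q [-0.06  0.3   1.42 -0.    1.42 -1.38]
```

View pics/s8z.png

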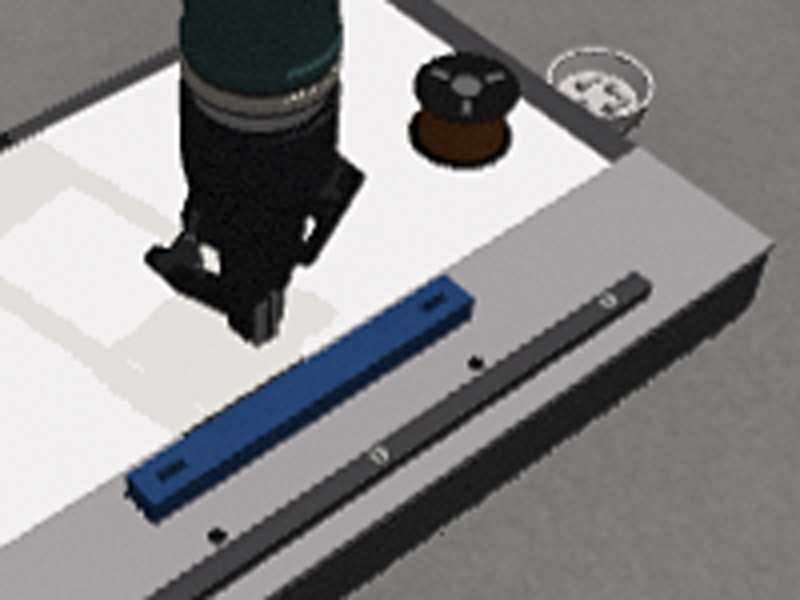

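View pics/t8z.png

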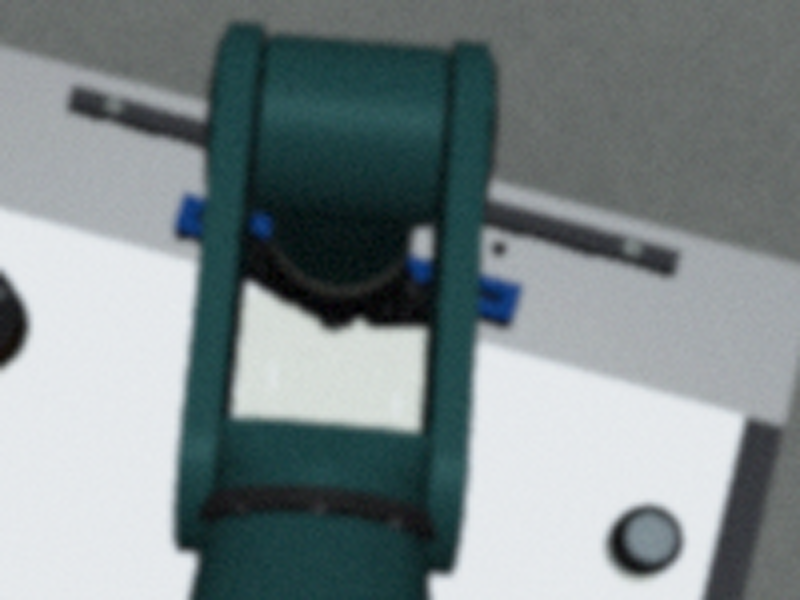

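```bash
python3 - <<'E'
from meas import *
a=np.radians(-14.15);ex=np.array([np.cos(a),np.sin(a)]);ey=np.array([-np.sin(a),np.cos(a)])
c=cam('scene');hm=np.mean([ray(c,p,.06)[:2] for p in((338.6,230.5),(274,273.7))],0)
S=np.array([ray(c,p,.078)[:2] for p in((263,256.5),(328,214.7))]);m=S.mean(0);print((m-hm)@ex,(m-hm)@ey,np.linalg.norm(S[0]-S[1]),np.degrees(np.arctan2(*(S[1]-S[0])[::-1]))-90)
R=c['R'];sl=np.s_[190:232,268:300];v,u=np.mgrid[190:232,268:300];z=c['range_z'][sl]
P=np.stack([(u-c['cx'])/c['fx']*z,(v-c['cy'])/c['fy']*z,z],-1)@R-R.T@c['t']
g=c['pixels'][sl].astype(int);k=(z>0)&(g.max(-1)<110)&((g[...,2]-g[...,0])<12)&(P[...,2]>.066)&(P[...,2]<.105)
Q=P[k];d=Q[:,:2]-hm
o=np.argsort(Q[:,2])[:40]
for i in o: print('%.3f,%.3f,%.3f'%(d[i]@ex,d[i]@ey,Q[i,2]),end='  ')
E
```

```text
-0.03697619787262351 0.0012646003613377265 0.1798303442400083 -13.963576783186397
-0.072,-0.008,0.085  -0.065,-0.003,0.090  -0.066,-0.010,0.091  -0.066,-0.005,0.091  -0.065,-0.008,0.091  -0.066,0.003,0.091  -0.069,-0.010,0.091  -0.068,-0.009,0.092  -0.064,-0.000,0.092  -0.070,0.010,0.093  -0.071,-0.009,0.093  -0.066,0.001,0.093  -0.069,-0.013,0.094  -0.074,-0.014,0.094  -0.066,0.003,0.094  -0.065,-0.005,0.095  -0.067,-0.007,0.095  -0.064,-0.004,0.095  -0.069,-0.016,0.096  -0.067,-0.004,0.096  -0.070,-0.013,0.096  -0.065,-0.003,0.096  -0.070,0.009,0.096  -0.079,-0.016,0.096  -0.076,-0.016,0.097  -0.078,-0.014,0.097  -0.063,-0.010,0.097  -0.069,-0.008,0.097  -0.074,-0.015,0.097  -0.082,-0.016,0.097  -0.066,-0.010,0.097  -0.066,0.003,0.098  -0.070,-0.015,0.098  -0.080,-0.015,0.098  -0.067,0.002,0.098  -0.069,-0.010,0.098  -0.066,-0.002,0.098  -0.064,-0.001,0.099  -0.070,-0.012,0.099  -0.065,-0.008,0.100
```

Request:
{"api": "carry_out", "payload": {
  "moves": [
    [1,0.02,0,0,0],
    [1,0.04,0,0,0],
    [1,0.055,0,0,0],
    [1,0.065,0,0,0],
    [1,0.07,0,0,0],
    [1,0.07,0,0,0],
    [1,0.07,0,0,0]
  ]
}}

```text
t: 15.92
position: [0.6134, 0.0222, 0.0264]
eef_rot: [0.702, 0.087, 0.702, -0.087]
contact_force: [0.1, 0.3, -0.7]
opening: 0.0
```

```bash
python3 fw.py; python3 - <<'E'
from meas import *
a=np.radians(-14.15);ex=np.array([np.cos(a),np.sin(a)]);ey=np.array([-np.sin(a),np.cos(a)])
c=cam('scene','s9.png');hm=np.mean([ray(c,p,.06)[:2] for p in((338.6,230.5),(274,273.7))],0)
i=c['pixels'][190:250,250:330,::-1];cv2.imwrite('pics/s9z.png',cv2.resize(i,(800,600),interpolation=2))
R=c['R'];sl=np.s_[190:242,268:300];v,u=np.mgrid[190:242,268:300];z=c['range_z'][sl]
P=np.stack([(u-c['cx'])/c['fx']*z,(v-c['cy'])/c['fy']*z,z],-1)@R-R.T@c['t']
g=c['pixels'][sl].astype(int);k=(z>0)&(g.max(-1)<110)&((g[...,2]-g[...,0])<12)&(P[...,2]>.058)&(P[...,2]<.105)
Q=P[k];d=Q[:,:2]-hm
o=np.argsort(Q[:,2])[:30]
for i in o: print('%.3f,%.3f,%.3f'%(d[i]@ex,d[i]@ey,Q[i,2]),end='  ')
E
```

```text
t 15.92 p [0.6134 0.0222 0.0264] az 75.85 F [ 0.1   0.28 -0.7 ] open 0.0000 q [-0.06  0.32  1.44 -0.    1.38 -1.38]
-0.062,-0.010,0.059  -0.062,0.021,0.059  -0.061,0.012,0.060  -0.114,0.065,0.060  -0.061,-0.033,0.060  -0.061,-0.025,0.061  -0.069,-0.007,0.063  -0.071,-0.008,0.065  -0.068,-0.008,0.068  -0.065,-0.005,0.069  -0.066,-0.007,0.070  -0.070,-0.010,0.071  -0.065,0.001,0.071  -0.065,-0.005,0.072  -0.070,-0.012,0.072  -0.068,-0.009,0.072  -0.066,-0.007,0.073  -0.065,-0.002,0.073  -0.070,0.010,0.073  -0.077,-0.014,0.074  -0.066,-0.005,0.075  -0.068,-0.008,0.075  -0.070,-0.015,0.075  -0.065,0.000,0.075  -0.066,-0.002,0.076  -0.066,0.001,0.076  -0.078,-0.014,0.077  -0.070,-0.013,0.077  -0.068,-0.011,0.077  -0.070,0.010,0.077
```

View pics/s9z.png

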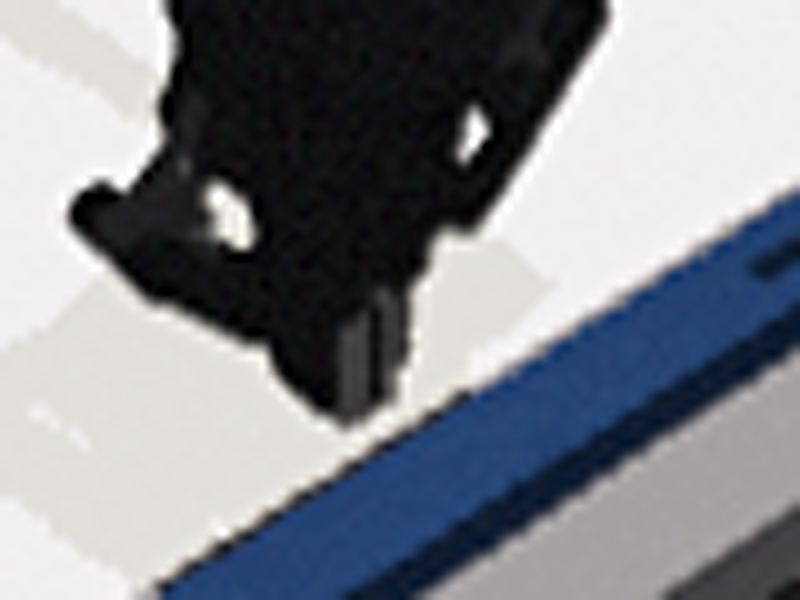

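Request:
{"api": "carry_out", "payload": {
  "moves": [
    [1,0.004,0,0,0],
    [1,0.008,0,0,0],
    [1,0.011,0,0,0],
    [1,0.011,0,0.006,0],
    [1,0.011,0,0.014,0],
    [1,0.011,0,0.022,0],
    [1,0.011,0,0.029,0],
    [1,0.011,0,0.034,0],
    [1,0.011,0,0.037,0],
    [1,0.011,0,0.039,0],
    [1,0.011,0,0.04,0]
  ]
}}

```text
t: 16.88
position: [0.625, 0.0196, 0.0242]
eef_rot: [0.702, 0.087, 0.702, -0.087]
contact_force: [-2.8, 0.0, 5.7]
opening: -0.0
```

Request:
{"api": "carry_out", "payload": {
  "moves": [
    [1,0,0,0.002,0],
    [1,0,0,0.004,0],
    [1,0,0,0.006,0],
    [1,0,0,0.008,0],
    [1,0,0,0.01,0],
    [1,0,0,0.012,0],
    [1,0,0,0.014,0],
    [1,0,0,0.016,0],
    [1,0,0,0.018,0],
    [1,0,0,0.02,0],
    [1,0,0,0.022,0],
    [1,0,0,0.024,0]
  ]
}}

```text
t: 17.88
position: [0.6319, 0.0178, 0.0242]
eef_rot: [0.702, 0.087, 0.702, -0.087]
contact_force: [-3.3, 1.2, 4.5]
opening: -0.0003
```

```bash
python3 fw.py
```

```text
t 17.88 p [0.6319 0.0178 0.0242] az 75.86 F [-3.32  1.18  4.52] open -0.0003 q [-0.06  0.35  1.4   0.    1.39 -1.39]
```

Request:
{"api": "carry_out", "payload": {
  "moves": [
    [1,-0.005,0,0,0],
    [1,-0.01,0,0,0],
    [1,-0.011,0,0,0],
    [1,-0.011,0,0,0]
  ]
}}

```text
t: 18.22
position: [0.632, 0.0175, 0.0262]
eef_rot: [0.702, 0.087, 0.702, -0.087]
contact_force: [-0.3, -0.2, 0.3]
opening: 0.0
```

```bash
python3 fw.py; python3 - <<'E'
from h import *
c=cam('scene','s10.png')
i=c['pixels'][190:250,250:330,::-1];cv2.imwrite('pics/s10z.png',cv2.resize(i,(800,600),interpolation=2))
E
```

```text
t 18.22 p [0.632  0.0175 0.0262] az 75.85 F [-0.33 -0.22  0.28] open 0.0000 q [-0.06  0.35  1.39 -0.    1.39 -1.39]
```

View pics/s10z.png

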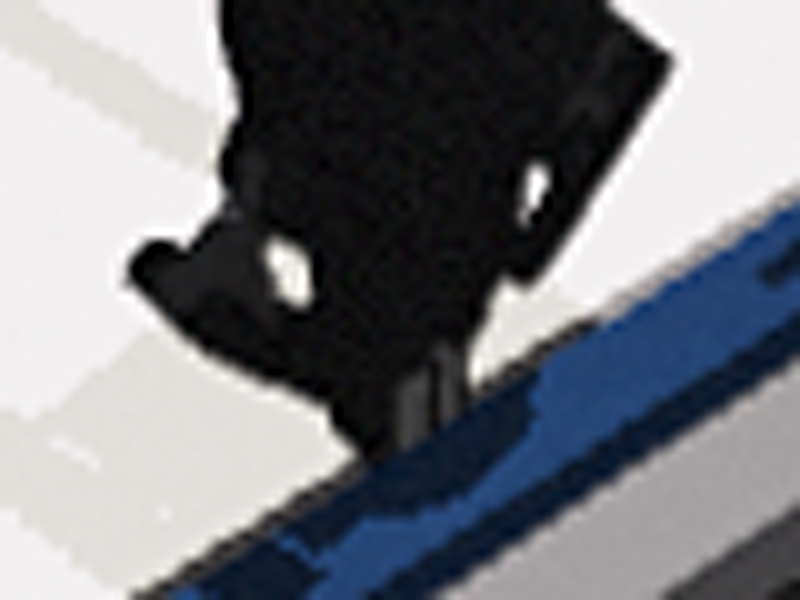

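Request:
{"api": "carry_out", "payload": {
  "moves": [
    [1,0,0,0.002,0],
    [1,0,0,0.005,0],
    [1,0,0,0.008,0],
    [1,0,0,0.011,0],
    [1,0,0,0.014,0],
    [1,0,0,0.017,0],
    [1,0,0,0.02,0],
    [1,0,0,0.023,0],
    [1,0,0,0.026,0],
    [1,0,0,0.029,0],
    [1,0,0,0.032,0],
    [1,0,0,0.035,0]
  ]
}}

```text
t: 19.27
position: [0.6423, 0.015, 0.0265]
eef_rot: [0.702, 0.087, 0.702, -0.087]
contact_force: [-0.6, -0.4, -0.9]
opening: 0.0002
```

Request:
{"api": "carry_out", "payload": {
  "moves": [
    [1,0,0,0.003,0],
    [1,0,0,0.006,0],
    [1,0,0,0.009,0],
    [1,0,0,0.012,0],
    [1,0,0,0.015,0],
    [1,0,0,0.018,0],
    [1,0,0,0.021,0],
    [1,0,0,0.024,0],
    [1,0,0,0.027,0],
    [1,0,0,0.03,0],
    [1,0,0,0.033,0],
    [1,0,0,0.035,0]
  ]
}}

```text
t: 20.27
position: [0.6525, 0.0124, 0.0265]
eef_rot: [0.702, 0.087, 0.702, -0.087]
contact_force: [-0.7, 0.1, -1.5]
opening: 0.0001
```

```bash
python3 fw.py; python3 - <<'E'
from h import *
c=cam('scene','s11.png')
i=c['pixels'][170:290,250:410,::-1];cv2.imwrite('pics/s11z.png',cv2.resize(i,(800,600),interpolation=2))
E
```

```text
t 20.27 p [0.6525 0.0124 0.0265] az 75.85 F [-0.72  0.07 -1.54] open 0.0001 q [-0.07  0.4   1.34 -0.    1.41 -1.39]
```

View pics/s11z.png

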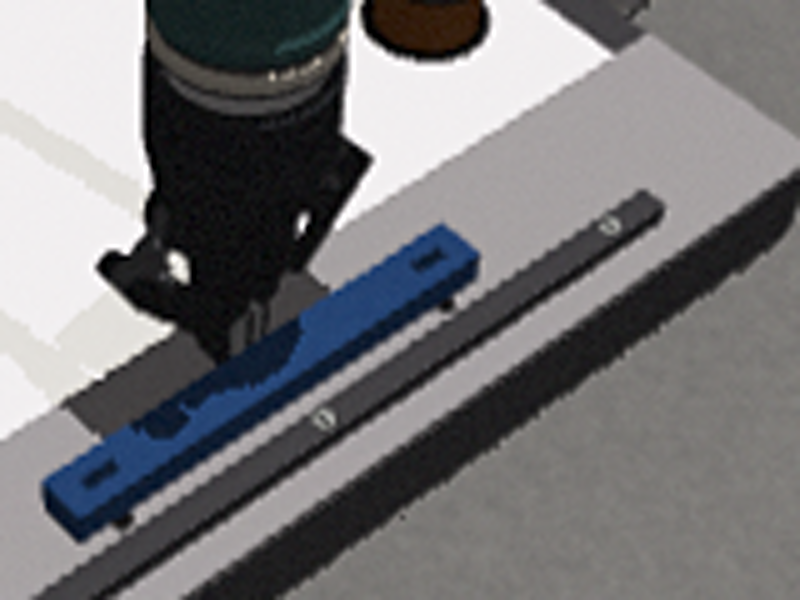

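Request:
{"api": "carry_out", "payload": {
  "moves": [
    [1,0,0,0.003,0],
    [1,0,0,0.006,0],
    [1,0,0,0.009,0],
    [1,0,0,0.012,0],
    [1,0,0,0.015,0],
    [1,0,0,0.018,0],
    [1,0,0,0.021,0],
    [1,0,0,0.024,0],
    [1,0,0,0.026,0],
    [1,0,0,0.028,0],
    [1,0,0,0.03,0],
    [1,0,0,0.031,0]
  ]
}}

```text
t: 21.32
position: [0.6615, 0.0101, 0.0265]
eef_rot: [0.702, 0.087, 0.702, -0.087]
contact_force: [-0.7, 0.4, 0.2]
opening: -0.0002
```

Request:
{"api": "carry_out", "payload": {
  "moves": [
    [1,0,0,0.001,0],
    [1,0,0,0.002,0],
    [1,0,0,0.003,0],
    [1,0,0,0.004,0],
    [1,0,0,0.005,0],
    [1,0,0,0.006,0],
    [1,0,0,0.007,0],
    [1,0,0,0.008,0],
    [1,0,0,0.009,0]
  ]
}}

```text
t: 22.07
position: [0.6641, 0.0095, 0.0265]
eef_rot: [0.702, 0.087, 0.702, -0.087]
contact_force: [0.1, -0.5, 0.5]
opening: 0.0
```

```bash
python3 fw.py; python3 - <<'E'
from h import *
c=cam('scene','s12.png')
i=c['pixels'][170:290,250:410,::-1];cv2.imwrite('pics/s12z.png',cv2.resize(i,(800,600),interpolation=2))
E
```

```text
t 22.07 p [0.6641 0.0095 0.0265] az 75.85 F [ 0.13 -0.47  0.46] open 0.0000 q [-0.07  0.42  1.3  -0.    1.42 -1.39]
```

View pics/s12z.png

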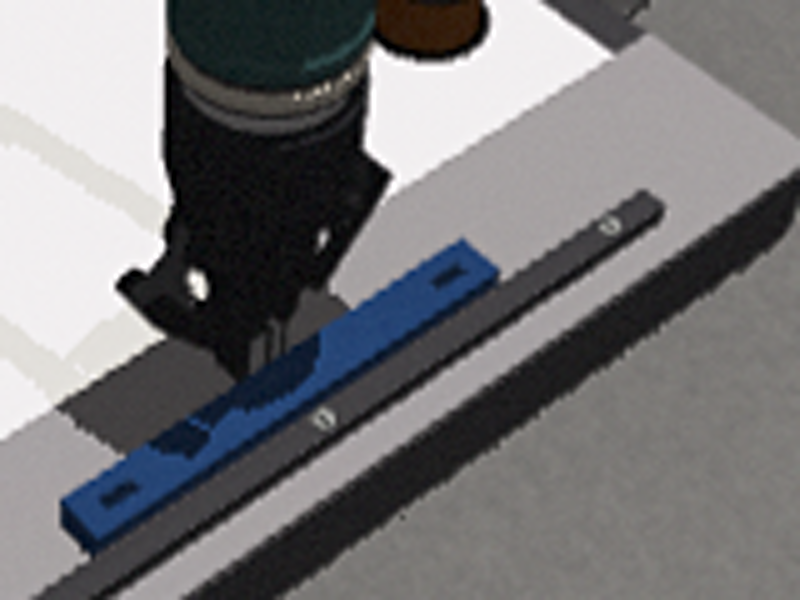

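Request:
{"api": "carry_out", "payload": {
  "moves": [
    [1,0,0,0.001,0],
    [1,0,0,0.002,0],
    [1,0,0,0.003,0],
    [1,0,0,0.004,0],
    [1,0,0,0.005,0],
    [1,0,0,0.006,0]
  ]
}}

```text
t: 22.62
position: [0.6658, 0.009, 0.0265]
eef_rot: [0.702, 0.087, 0.702, -0.087]
contact_force: [-0.9, 1.2, 0.8]
opening: 0.0002
```

Request:
{"api": "carry_out", "payload": {
  "moves": [
    [1,0,0,0.001,0],
    [1,0,0,0.002,0],
    [1,0,0,0.003,0],
    [1,0,0,0.004,0]
  ]
}}

```text
t: 22.95
position: [0.6658, 0.009, 0.0265]
eef_rot: [0.701, 0.087, 0.703, -0.087]
contact_force: [-6.3, 1.2, 3.7]
opening: 0.0
```

Request:
{"api": "carry_out", "payload": {
  "moves": [
    [1,0,0,0.001,0],
    [1,0,0,0.002,0],
    [1,0,0,0.003,0],
    [1,0,0,0.003,0]
  ]
}}

```text
t: 23.28
position: [0.6657, 0.0091, 0.0265]
eef_rot: [0.7, 0.087, 0.703, -0.087]
contact_force: [-7.8, 1.0, 3.9]
opening: -0.0002
```

```bash
cat > f.py <<'E'
from h import *
s=arm.sense();F=s['contact_force'];a=np.radians(-14.15);print('push %.2f ey %.2f z %.2f'%(-(F[0]*np.cos(a)+F[1]*np.sin(a)),F[0]*-np.sin(a)+F[1]*np.cos(a),F[2]),'p',s['position'].round(4),'t',round(s['t'],2))
E
python3 f.py; python3 -c "
from h import *
c=cam('scene','s13.png')
i=c['pixels'][180:280,250:383,::-1];cv2.imwrite('pics/s13z.png',cv2.resize(i,(798,600),interpolation=2))
c=cam('top','t13.png')
i=c['pixels'][120:195,240:340,::-1];cv2.imwrite('pics/t13z.png',cv2.resize(i,(800,600),interpolation=2))
"; python3 f.py
```

```text
push 7.82 ey -0.92 z 3.90 p [0.6657 0.0091 0.0265] t 23.28
push 8.59 ey -0.84 z 4.42 p [0.6657 0.0091 0.0265] t 23.38
```

View pics/s13z.png

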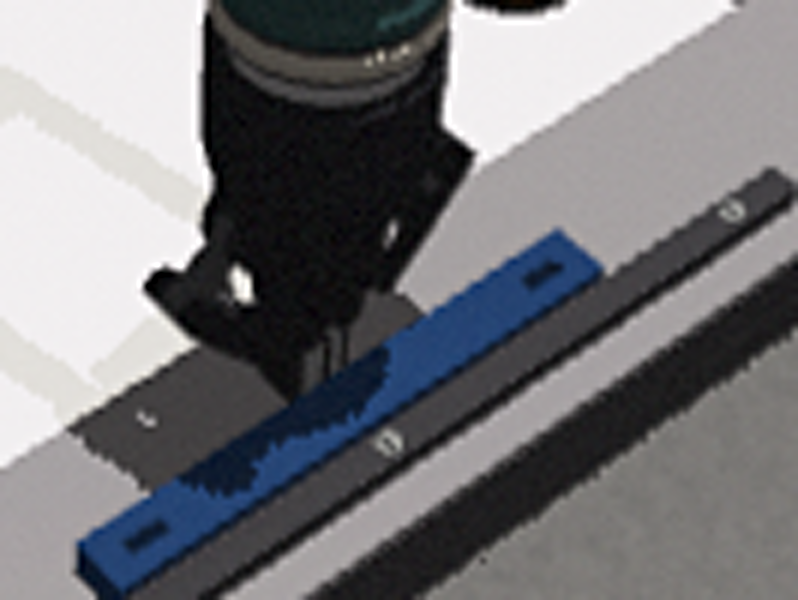

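View pics/t13z.png

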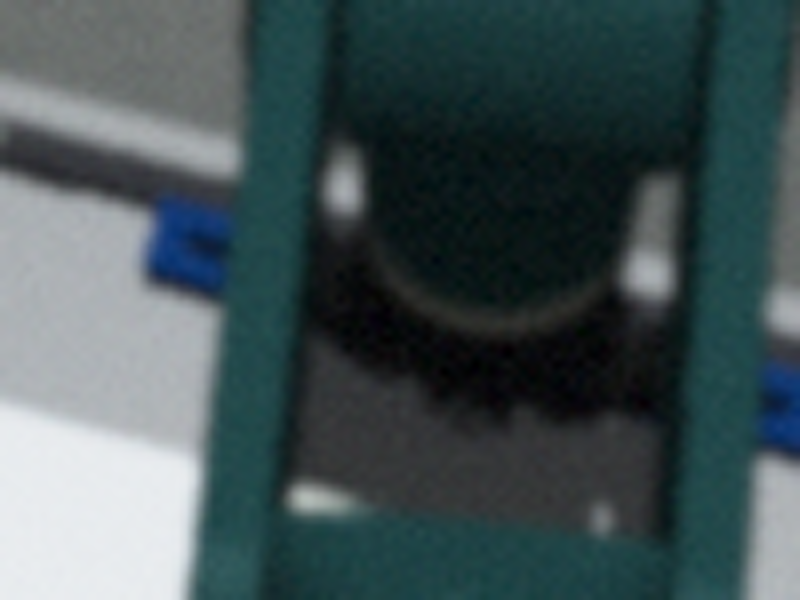

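```bash
python3 - <<'E'
from meas import *
a=np.radians(-14.15);ex=np.array([np.cos(a),np.sin(a)]);ey=np.array([-np.sin(a),np.cos(a)])
c=cam('scene');H=np.array([ray(c,p,.06)[:2] for p in((274,273.7),(338.6,230.5))])
g=c['pixels'].astype(float).mean(2);S=[]
for p in((274.3,269.5),(340.5,225.8)):
    x,y=int(p[0]),int(p[1]);w=np.clip(62-g[y-5:y+6,x-7:x+8],0,None);yy,xx=np.mgrid[-5:6,-7:8]
    keep=(abs((xx*.826-yy*-.563)*0+ (xx*.563+yy*.826))<4);w=w*keep
    q=(x+(w*xx).sum()/w.sum(),y+(w*yy).sum()/w.sum());S.append(ray(c,q,.078)[:2]);print(q)
S=np.array(S)
for p,q in((S,H),):
    for i in(0,1): print('slot-hole ex %.4f ey %.4f'%((S[i]-H[i])@ex,(S[i]-H[i])@ey))
P=[ray(c,p,.078)[:2] for p in((274.3,269.5),(340.5,225.8))]
for i in(0,1): print('eye slot-hole ex %.4f ey %.4f'%((P[i]-H[i])@ex,(P[i]-H[i])@ey))
E
python3 f.py
```

```text
(np.float64(273.8677685950413), np.float64(268.89574062301335))
(np.float64(339.89158345221114), np.float64(225.24607703281026))
slot-hole ex 0.0007 ey -0.0007
slot-hole ex 0.0008 ey 0.0004
eye slot-hole ex 0.0023 ey -0.0009
eye slot-hole ex 0.0028 ey 0.0003
push 7.50 ey -1.38 z 4.37 p [0.6657 0.0091 0.0265] t 23.43
```

Request:
{"api": "carry_out", "payload": {
  "moves": [
    [1,0,0,0.001,0],
    [1,0,0,0.002,0],
    [1,0,0,0.002,0],
    [1,0,0,0.002,0]
  ]
}}

```text
t: 23.77
position: [0.6657, 0.0091, 0.0266]
eef_rot: [0.7, 0.087, 0.704, -0.087]
contact_force: [-9.3, 1.6, 4.8]
opening: -0.0
```

```bash
python3 f.py
```

```text
push 9.39 ey -0.69 z 4.82 p [0.6657 0.0091 0.0266] t 23.77
```

Request:
{"api": "carry_out", "payload": {
  "moves": [
    [1,0,0,0.001,0],
    [1,0,0,0.002,0],
    [1,0,0,0.003,0],
    [1,0,0,0.003,0],
    [1,0,0,0.003,0],
    [1,0,0,0.003,0]
  ]
}}

```text
t: 24.27
position: [0.6656, 0.0091, 0.0265]
eef_rot: [0.699, 0.087, 0.705, -0.087]
contact_force: [-11.1, 2.5, 6.6]
opening: 0.0002
```

```bash
python3 - <<'E'
from h import *
a=np.radians(-14.15);v=[]
for i in range(8):
    cam('top');F=arm.sense()['contact_force'];v.append(-(F[0]*np.cos(a)+F[1]*np.sin(a)))
print(np.round(v,2),np.mean(v),F,arm.sense()['t'])
E
```

```text
[11.07 12.13 12.54 11.65 11.35 11.51 11.07 12.58] 11.738740734471541 [-12.39859957   2.2752292    6.23871792] 24.6667
```

Request:
{"api": "carry_out", "payload": {
  "moves": [
    [1,0,0,0,0],
    [1,0,0,0,0],
    [1,0,0,0,0],
    [1,0,0,0,0],
    [1,0,0,0,0],
    [1,0,0,0,0],
    [1,0,0,0,0],
    [1,0,0,0,0],
    [1,0,0,0,0],
    [1,0,0,0,0],
    [1,0,0,0,0],
    [1,0,0,0,0]
  ]
}}

```text
t: 25.67
position: [0.6656, 0.0091, 0.0265]
eef_rot: [0.699, 0.087, 0.705, -0.087]
contact_force: [-12.4, 1.5, 6.8]
opening: 0.0
```

Request:
{"api": "carry_out", "payload": {
  "moves": [
    [1,0,0,0,0],
    [1,0,0,0,0],
    [1,0,0,0,0],
    [1,0,0,0,0],
    [1,0,0,0,0],
    [1,0,0,0,0],
    [1,0,0,0,0],
    [1,0,0,0,0],
    [1,0,0,0,0],
    [1,0,0,0,0],
    [1,0,0,0,0],
    [1,0,0,0,0]
  ]
}}

```text
t: 26.67
position: [0.6656, 0.0091, 0.0266]
eef_rot: [0.699, 0.087, 0.705, -0.087]
contact_force: [-11.2, 3.0, 7.1]
opening: -0.0001
```

Request:
{"api": "carry_out", "payload": {
  "moves": [
    [1,0,0,0,0],
    [1,0,0,0,0],
    [1,0,0,0,0],
    [1,0,0,0,0],
    [1,0,0,0,0],
    [1,0,0,0,0],
    [1,0,0,0,0],
    [1,0,0,0,0],
    [1,0,0,0,0],
    [1,0,0,0,0],
    [1,0,0,0,0],
    [1,0,0,0,0]
  ]
}}

```text
t: 27.67
position: [0.6656, 0.0091, 0.0266]
eef_rot: [0.699, 0.087, 0.705, -0.087]
contact_force: [-11.9, 1.7, 5.7]
opening: 0.0002
```

Request:
{"api": "carry_out", "payload": {
  "moves": [
    [1,0,0,0,0],
    [1,0,0,0,0],
    [1,0,0,0,0],
    [1,0,0,0,0],
    [1,0,0,0,0],
    [1,0,0,0,0],
    [1,0,0,0,0],
    [1,0,0,0,0],
    [1,0,0,0,0],
    [1,0,0,0,0],
    [1,0,0,0,0],
    [1,0,0,0,0]
  ]
}}

```text
t: 28.67
position: [0.6656, 0.0091, 0.0266]
eef_rot: [0.699, 0.087, 0.705, -0.087]
contact_force: [-11.7, 0.5, 6.6]
opening: -0.0001
```

```bash
python3 - <<'E'
from h import *
a=np.radians(-14.15);v=[]
for i in range(6):
    c=cam('scene','s14.png');F=arm.sense()['contact_force'];v.append(-(F[0]*np.cos(a)+F[1]*np.sin(a)))
print(np.round(v,2),np.mean(v),arm.sense()['t'])
i=c['pixels'][180:280,250:383,::-1];cv2.imwrite('pics/s14z.png',cv2.resize(i,(798,600),interpolation=2))
c=cam('top','t14.png');
for q in('loupe','film_spool','screwdriver','screw_dish'): print(q,arm.pinpoint(q,'top')[0])
E
python3 rl.py
```

```text
[11.27 12.1  12.48 10.59 11.55 11.79] 11.630243677288249 28.9667
loupe {'at': [367.4, 249.2], 'conf': 0.8}
film_spool {'at': [202.9, 190.6], 'conf': 0.56}
screwdriver {'at': [422.4, 272.2], 'conf': 0.75}
screw_dish {'at': [155.8, 187.4], 'conf': 0.68}
scene 582 top z 0.07782244049495463 zlow 0.07550606991326982 slope [ 0.0164 -0.006 ]
((691.913330078125, 5.217353820800781), (218.03858947753906, 23.09602928161621), 75.90638732910156)
top 86 top z 0.0769695119552758 zlow 0.0624567855768682 slope [-2.5733 -0.4849]
((651.30029296875, 87.47943115234375), (150.24301147460938, 21.64423370361328), 8.095860481262207)
```

View pics/s14z.png

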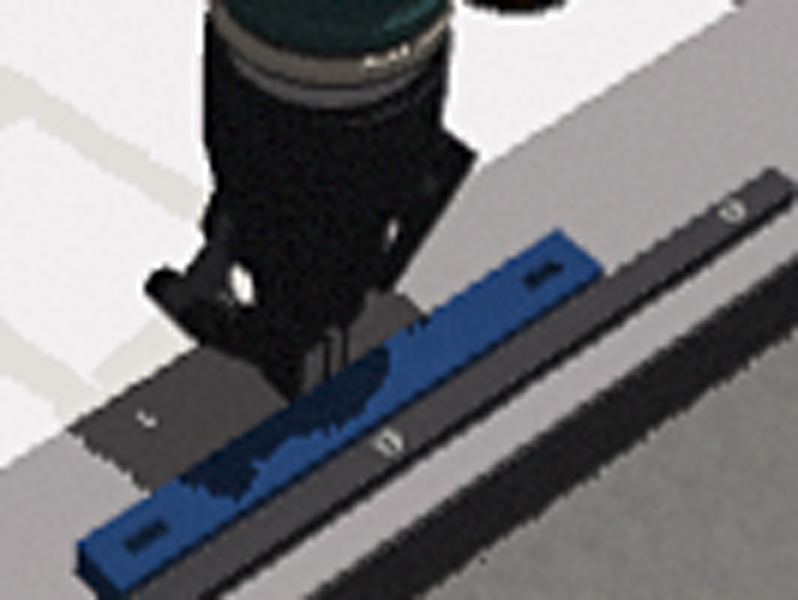

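The rail is flat and flush along the fence with both slots over the holes. The push has held steady near 11.7 N for more than 4 s. I'll hand in now with the push still on.

```bash
python3 -c "
from cell import arm
print(arm.sign_off())"; python3 f.py
```

```text
the job is handed in; nothing more can be done
None
the job is handed in; nothing more can be done
```

The rail is flush against the fence with both slots over the tapped holes. I handed the job in at about 29 s with the push still on.

- **Lift and set-down:** I lifted the rail straight off the glass and lowered it onto the strip until the wrist felt contact, then released it. It sat about 36 mm short of the fence, and I pushed it home slowly with the shut fingers.
- **Push:** It stayed near 11.7 N (readings 10.6–12.6 N) for more than 4 s, up to the hand-in. There was also about 6–7 N of upward force on the tool. I take that to be friction where the fingers press the rail.
- **Fit:** In the scene camera, each slot sits within about 1 mm of its hole. The rail's top is at 77.8 mm, so it lies flat and has not tipped.
- **Other items:** I left the loupe, spool, screwdriver and dish alone. The network found all four within about 4 pixels of where they started.

Three things did not go as expected:

- **Missed first grasp:** The reported fingertip height was about 36–40 mm lower than the real one, so the fingers first shut above the rail without touching it. I corrected this from the camera and by contact.
- **Fingertips on the glass:** They pressed the glass lightly (about 5 N) as I gripped the rail. They brushed it again at 5–6 N on the way in to push, until I raised them 3 mm. In both cases this was the fingers, not the rail.
- **Height of the push:** The arm can't tilt, so the fingers bear on the rail's back face from about 2 mm up. I couldn't confirm that the push was centred below 12 mm.

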